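Scrape the culture dishes off the flat shovel into the discard tray

TASK

Pick up the flat shovel by its upright handle with the two culture dishes on it, and carry it level to the discard tray. Lower the blade with the dishes into the tray, its handle lined up with the notch in the split scraper wall, then draw the blade straight out through the gap under that wall, so that the wall's lower rim scrapes both dishes off and they lie flat in the tray. Leave the empty shovel standing flat on the worktop clear of the tray; never tip the shovel or the dishes, do not touch the dishes with the gripper, and leave everything else where it is.

Things in the scene. Friction and masses are not known exactly. Their poses are not given: they have to be found in the camera images.
- shovel: Flat steel hand shovel, loose, 0.24 kg, standing on its blade. Origin: centre of the blade's underside. Blade 100 mm long (x), 132 mm wide (y), 3 mm thick, no side walls; +x points to its free front edge, z up. A vertical neck, 10 mm (x) by 14 mm (y), rises at x = -41 mm, y = 0 from a foot 16 x 30 mm that reaches 8 mm above the underside.
- shovel_grip (a point): On the axis of the shovel's black upright grip, 100 mm above the blade's underside, 41 mm behind the blade's centre. The grip is 18 mm (shovel's x) by 20 mm (y), from 55 to 127 mm above the underside, over a 26 mm square collar (50 to 55 mm); it can be pinched from above across either pair of faces.
- dish_0: Closed round culture dish with lid (pale contents), 58 mm diameter, 15 mm high, about 50 g, lying loose on the +y half of the blade, held by friction alone (about 0.6). Origin: centre of its underside.
- dish_1: The same dish with pink contents, on the -y half of the blade. Origin: centre of its underside.
- tray: Aluminium discard tray fixed to the worktop, 176 mm (x) by 196 mm (y), 50 mm high, open on top. Origin: centre of its underside; z up. Walls 6 mm thick: plain ones at +x, +y and -y; the split scraper wall at -x. A blade lowered into the tray clears the walls when its centre is at x = -30 to +30 mm, y within 20 mm, and lies along the tray's x. The blade leaves towards -x.
- tray_floor (a point): Centre of the upper face of the tray's floor, 4 mm above the worktop.
- notch (a point): Middle of the notch in the scraper wall, at the height of that wall's lower rim: 15 mm above the worktop, 85 mm from the tray's origin towards -x. The wall is 6 mm thick and 50 mm high over the worktop; the gap below it is 11 mm high over the tray floor and 184 mm wide. The notch is 46 mm wide and open at the top: it passes the shovel's neck, foot and grip but not its blade, which goes through the gap.
- amber_bottle: Bystander: brown glass bottle with black cap, 62 mm diameter, 136 mm high. Origin: centre of its underside.
- sample_cup: Bystander: sample container with yellow lid, 61 mm diameter, 62 mm high. Origin: centre of its underside.
- filter_tin: Bystander: low round tin, 67 mm diameter, 33 mm high. Origin: centre of its underside.
- stand_rod (a point): Fixed obstacle: the tall blue stand's clamp and funnel ring, 0.3 m up. Keep arm and gripper 0.1 m clear of this point and of the vertical rod here at every height: cross between left and right nearer to the robot, about 0.36 m ahead of it. There a plate stands, 20 mm high, with a cup on it whose top is 90 mm up: carry the blade 130 mm or more above the worktop.
Not all that is in view belongs to the job. What is shaped like the dish_1 but orange or turquoise is not meant.

How it is judged (in metres and radians):
On the way, in this order (a step that is already met when the one before it is completed fails the run):
1. the shovel is lifted with both dishes lying on its blade (height (world z) of shovel above 0.055 m and x of dish_0 in the frame of shovel between -0.055 and 0.055 m and y of dish_0 in the frame of shovel between -0.07 and 0.07 m and z of dish_0 in the frame of shovel between 0 and 0.008 m and x of dish_1 in the frame of shovel between -0.055 and 0.055 m and y of dish_1 in the frame of shovel between -0.07 and 0.07 m and z of dish_1 in the frame of shovel between 0 and 0.008 m), for 0.2 s.
2. the blade is down inside the tray, behind the scraper wall, with both dishes still on it (x of shovel in the frame of tray between -0.045 and 0.045 m and y of shovel in the frame of tray between -0.04 and 0.04 m and height (world z) of shovel below 0.02 m and x of dish_0 in the frame of shovel between -0.055 and 0.055 m and y of dish_0 in the frame of shovel between -0.07 and 0.07 m and z of dish_0 in the frame of shovel between 0 and 0.008 m and x of dish_1 in the frame of shovel between -0.055 and 0.055 m and y of dish_1 in the frame of shovel between -0.07 and 0.07 m and z of dish_1 in the frame of shovel between 0 and 0.008 m), for 0.1 s.
3. the blade is half drawn out under the scraper wall and both dishes stay in the tray (x of shovel in the frame of tray between -0.13 and -0.085 m and y of shovel in the frame of tray between -0.05 and 0.05 m and height (world z) of shovel below 0.02 m and x of dish_0 in the frame of tray between -0.085 and 0.085 m and x of dish_1 in the frame of tray between -0.085 and 0.085 m), for 0.05 s.
At the end, for the whole second after the job is handed in: Both dishes lie flat (within 0.12 rad) and at rest on the tray's floor, inside its four walls; the shovel stands level (within 0.1 rad) and at rest on the worktop, its origin more than 130 mm from the tray's centre, touching neither the tray nor a dish (x of dish_0 in the frame of tray between -0.085 and 0.085 m and y of dish_0 in the frame of tray between -0.095 and 0.095 m and height (world z) of each of dish_0, dish_1 below 0.012 m and x of dish_1 in the frame of tray between -0.085 and 0.085 m and y of dish_1 in the frame of tray between -0.095 and 0.095 m and angle between each of dish_0, dish_1's own z axis and vertical below 0.12 rad and linear speed of each of dish_0, dish_1, shovel below 0.02 m/s and angle between shovel's own z axis and vertical below 0.1 rad and height (world z) of shovel below 0.006 m and horizontal distance between shovel and tray above 0.13 m and contact force between shovel and tray below 0.05 N and contact force between shovel and dish_0 below 0.02 N and contact force between shovel and dish_1 below 0.02 N).
It fails at once if the shovel is tipped by more than 0.35 rad (angle between shovel's own z axis and vertical above 0.35 rad).
It fails at once if a dish is tipped by more than 0.6 rad (angle between any of dish_0, dish_1's own z axis and vertical above 0.6 rad).
It fails at once if the gripper pushes or grips a dish (over 1 N) (contact force between the fingers and dish_0 above 1 N or contact force between the fingers and dish_1 above 1 N).
It fails at once if the brown bottle, sample cup or filter tin is displaced by more than 30 mm (distance of any of amber_bottle, sample_cup, filter_tin from where it was at the start of the episode above 0.03 m).
It also fails if it takes over 67 s, if anything falls off the work surface, if the arm or the gripper's body presses on something with over 40 N, if the wrist force passes 120 N, or if a joint passes its speed limit or range.

ROBOT

A 7-joint arm with a two-finger parallel gripper is mounted at the origin on a cart in front of the work surface, level with it; the furniture and walls round the work are solid. World frame = base frame: x ahead of the robot, y to its left, z up, the work surface at z = 0. Lengths are in mm, angles in rad, forces in N, time in s.
With the tool pointing down it reaches from about 400 to 900 mm from the base axis. Payload 5.5 kg.
Tool frame: the origin (TCP) lies midway between the tips of the shut fingers; the grasp point (between the pads) lies 19 mm behind it; x points along the fingers, y is the direction in which the jaws open and shut, and the axes are right-handed (so a half turn about x gives the same grasp; the last joint's range is limited). The gripper opens to 85 mm and grips with 20 to 120 N. Pads are 22 mm wide; open, the fingers measure 114 mm over their backs; the gripper's body (76 mm by 85 mm) begins 54 mm behind the grasp point. The pads swing forward as they close: fully open they stand 13 mm farther back than shut.
Start: joints at [-0.971, 0.501, -0.427, 1.55, 0.221, 1.138, -0.21], TCP at [214.767, 613.494, 231.31] pointing down, gripper open.
Joint ranges: [-2.88, 2.88], [-0.31, 2.03], [-1.54, 1.56], [0.2, 2.42], [-1.41, 4.55], [0.19, 2.02], [-2.57, 2.57]. Speed limits (rad/s): [2.57, 2.57, 3.14, 3.14, 3.14, 3.14, 3.14].

INTERFACE

Orientations are given as a 3x3 rotation matrix whose columns are the frame's x, y, z axes.
In Python, from rig import robot gives the robot as it stands. The module is installed in compiled form; this text tells all that it offers.
- The arm moves only by the tool arm_command, never from a script. Its argument "series" is a list of rows, each an object with "grip": the finger opening in mm, from 0 to 85.4; "offset": the shift along the world's x, y, z in mm, a list of three; "delta_rot": the turn, a rotation vector about the world's x, y, z in degrees, a list of three. A call has 1 to 12 rows; each row is the pose to reach, as a shift and turn from the pose commanded when the call began; what a row does not reach only later rows make up. A row lasts 1/10 s, in which the tool goes at most 50 mm and 8.59 degrees, less where a joint would pass 70% of its speed; a pose out of reach is approached as far as the arm can. A call with a gripper value outside its range is refused whole. The fingers move at their own pace and stop on an object; "squeeze" is the grip in N (left out, the last holds). Time passes only in rows, so rows that repeat a pose let the fingers close. It gives the time, the measured TCP pose, the force and the opening at its end, in the units of the state.
- robot.observe(): the state, without advancing time (a new reading comes with each control period).
- robot.grab_frame(name): name is "side" or "top"; returns a dict with "pixels" (400x640x3 uint8, blue, green, red), "fx", "fy", "cx", "cy" (pixels), "D" ([k1, k2, p1, p2, k3] as OpenCV has them; the pictures are not rectified), "rvec" (rotation vector, rad) and "tvec" (3), from world to camera coordinates, as OpenCV has them. Camera axes: x right, y down, z forward; pixel columns grow to the right and rows downward; lengths in mm; the calibration is good to about 2 mm. A picture is of the moment at which its call begins. There is no depth.
- robot.job_done(): hands the job in, once; it reports no verdict.
Trained networks look in a picture, given as the dict that the camera call returned (one of the last four; its "shot" number tells which), for a name from the list of things; names that differ only in an ending like _2 or _b are one class to them, and where a whole thing is asked for, a point or a joint stands for the part that bears it (a point fixed in the world has none). Each returns a list of dicts, best first, with "score" (0 to 1); they miss things now and then, are a little off and sometimes report something else, mostly with a low value. They report only what shows in the picture. A call takes as long as a camera call. They do not tell look-alikes from the thing itself.
- robot.recognise(picture, query): "rect" ([left, top, right, bottom] in pixels, round what is visible of it).
The state is a dict: "time_s": time; "qpos": joint angles; "dq": joint speeds; "joint_torque": joint torques, N m; "tool_pos": TCP position; "orientation": TCP orientation; "contact_force": force on the tool from outside, world axes, zero at the start; "ft_torque": the same for the moment, N m; "finger_gap": finger opening in mm.
Only numpy, scipy, OpenCV 4.12 (cv2) and the standard library are available. Lean on these libraries where they do the work, as an engineer would, in place of code of your own. Each camera call takes 0.05 s, during which the arm holds its last target.

## Working session

There is one attempt and no reset: what is moved stays moved. The work goes in short steps, Python scripts to look and compute and a tool call to move; the robot and the scene stay as the last step left them, time stands still between calls to the robot, and variables do not carry over. Pictures are saved under pics/ and viewed, and the job is handed in when it is done.

Besides the shell and the picture viewer there is one more tool, called as name(argument=value, ...), one argument or row to a line, values as JSON. arm_command: Moves the arm, as the interface text tells. Its arguments: {"type":"object","properties":{"series":{"type":"array","items":{"type":"object","properties":{"grip":{"type":"number"},"offset":{"type":"array","items":{"type":"number"}},"delta_rot":{"type":"array","items":{"type":"number"}}}}},"squeeze":{"type":"number"}},"required":["series"]}

```bash
ls; mkdir -p pics; cat > h.py <<'E'
import numpy as np, cv2
from rig import robot
def cam(f):
    K=np.array([[f['fx'],0,f['cx']],[0,f['fy'],f['cy']],[0,0,1.]]);return K,np.array(f['D'],float),np.array(f['rvec'],float),np.array(f['tvec'],float)
def ray(f,uv):
    K,D,r,t=cam(f);R=cv2.Rodrigues(r)[0]
    p=cv2.undistortPoints(np.array([[uv]],float),K,D)[0,0]
    d=R.T@np.array([p[0],p[1],1]);return -R.T@t.ravel(),d/np.linalg.norm(d)
def atz(f,uv,z):
    o,d=ray(f,uv);return o+d*(z-o[2])/d[2]
def proj(f,P):
    K,D,r,t=cam(f);return cv2.projectPoints(np.array(P,float).reshape(-1,3),r,t,K,D)[0][:,0]
def tri(obs):
    A=np.zeros((3,3));b=np.zeros(3);L=[]
    for f,uv in obs:
        o,d=ray(f,uv);M=np.eye(3)-np.outer(d,d);A+=M;b+=M@o;L.append((o,M))
    x=np.linalg.solve(A,b);return x,[np.linalg.norm(M@(x-o)) for o,M in L]
E
python3 - <<'E'
from h import *
for n in('side','top'):
    f=robot.grab_frame(n);cv2.imwrite(f'pics/{n}0.png',f['pixels'])
    K,D,r,t=cam(f);print(n,K[0,0],D,-cv2.Rodrigues(r)[0].T@t.ravel())
    for q in['shovel','shovel_grip','dish_0','dish_1','tray','notch','amber_bottle','sample_cup','filter_tin','stand_rod']:
        try: print(q,[(np.round(x['rect']).tolist(),round(x['score'],2)) for x in robot.recognise(f,q)][:5])
        except Exception as e: print(q,e)
s=robot.observe();print(s['time_s'],s['tool_pos'],s['orientation'])
E
```

```text
pics
side 504.60756992301043 [0.04779477 0.         0.         0.         0.        ] [  891.79640512 -1073.8376535   1718.49637961]
shovel [([290.0, 266.0, 331.0, 308.0], 0.84)]
shovel_grip [([290.0, 266.0, 333.0, 313.0], 0.71), ([354.0, 229.0, 374.0, 258.0], 0.55), ([249.0, 302.0, 262.0, 309.0], 0.44)]
dish_0 [([296.0, 290.0, 312.0, 304.0], 0.63), ([312.0, 276.0, 326.0, 292.0], 0.55)]
dish_1 [([296.0, 290.0, 312.0, 304.0], 0.63), ([312.0, 276.0, 326.0, 292.0], 0.55)]
tray [([350.0, 140.0, 401.0, 193.0], 0.66)]
notch [([347.0, 139.0, 398.0, 193.0], 0.83)]
amber_bottle [([355.0, 233.0, 373.0, 260.0], 0.92)]
sample_cup [([325.0, 128.0, 337.0, 146.0], 0.66)]
filter_tin [([249.0, 302.0, 263.0, 311.0], 0.56)]
stand_rod it knows: amber_bottle, dish, filter_tin, notch, sample_cup, shovel, shovel_grip, tray, tray_floor
top 372.4231037616499 [0.0081826 0.        0.        0.        0.       ] [ 258.35252275  -16.07558843 1823.03201334]
shovel [([356.0, 179.0, 388.0, 210.0], 0.87)]
shovel_grip [([359.0, 184.0, 387.0, 206.0], 0.75)]
dish_0 [([366.0, 183.0, 372.0, 196.0], 0.57), ([419.0, 245.0, 430.0, 257.0], 0.53), ([373.0, 187.0, 387.0, 200.0], 0.47)]
dish_1 [([366.0, 183.0, 372.0, 196.0], 0.57), ([419.0, 245.0, 430.0, 257.0], 0.53), ([373.0, 187.0, 387.0, 200.0], 0.47)]
tray [([226.0, 162.0, 263.0, 209.0], 0.77)]
notch [([217.0, 168.0, 264.0, 205.0], 0.69)]
amber_bottle [([321.0, 155.0, 336.0, 172.0], 0.6)]
sample_cup [([216.0, 224.0, 230.0, 240.0], 0.66)]
filter_tin [([396.0, 217.0, 416.0, 231.0], 0.67)]
stand_rod it knows: amber_bottle, dish, filter_tin, notch, sample_cup, shovel, shovel_grip, tray, tray_floor
1.0 [214.76081956 613.51766068 231.34145452] [[-5.18987969e-05  3.30418249e-01  9.43834614e-01]
 [ 9.70437722e-05  9.43834612e-01 -3.30418243e-01]
 [-9.99999994e-01  7.44449619e-05 -8.10489141e-05]]
```

View pics/side0.png

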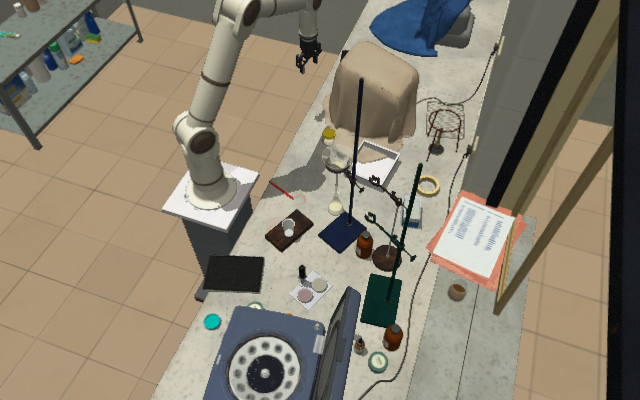

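View pics/top0.png

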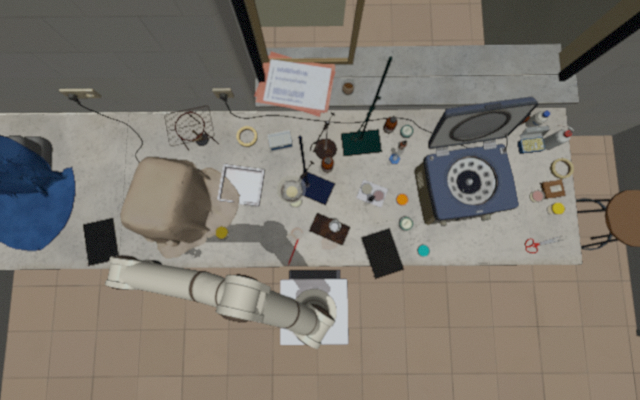

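```bash
python3 - <<'E'
import cv2
a=cv2.imread('pics/side0.png');b=cv2.imread('pics/top0.png')
cv2.imwrite('pics/s_sh.png',cv2.resize(a[255:315,275:345],None,fx=10,fy=10,interpolation=cv2.INTER_CUBIC))
cv2.imwrite('pics/s_tr.png',cv2.resize(a[130:200,340:410],None,fx=8,fy=8,interpolation=cv2.INTER_CUBIC))
cv2.imwrite('pics/t_sh.png',cv2.resize(b[170:220,345:400],None,fx=12,fy=12,interpolation=cv2.INTER_CUBIC))
cv2.imwrite('pics/t_tr.png',cv2.resize(b[155:215,210:270],None,fx=10,fy=10,interpolation=cv2.INTER_CUBIC))
E
```

```text
(no output)
```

View pics/s_sh.png

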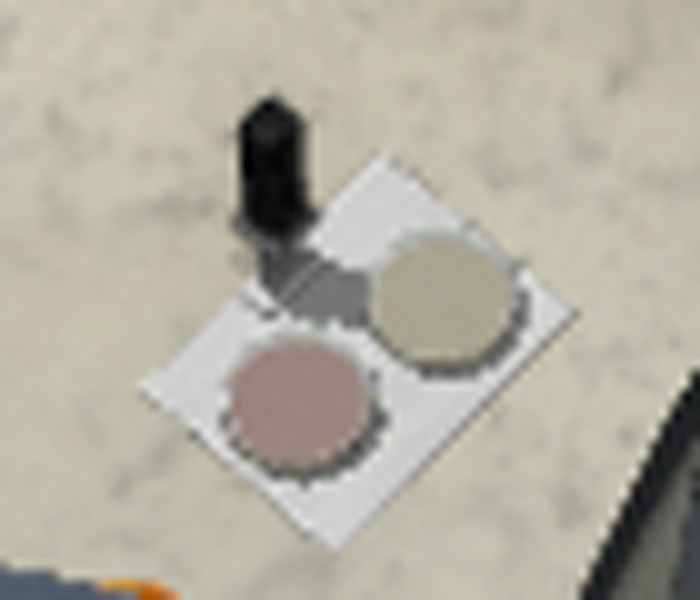

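View pics/s_tr.png

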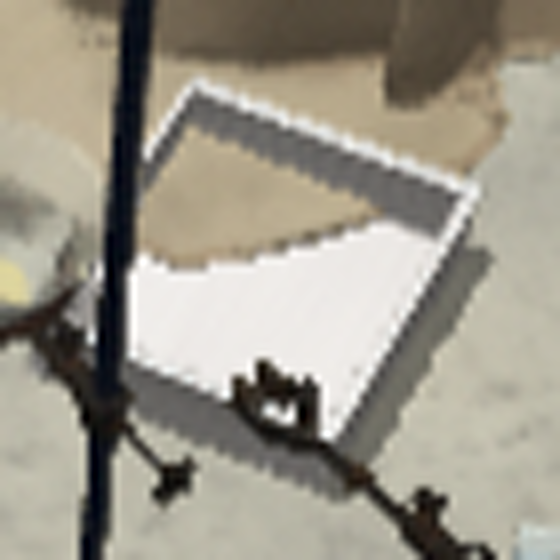

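View pics/t_sh.png

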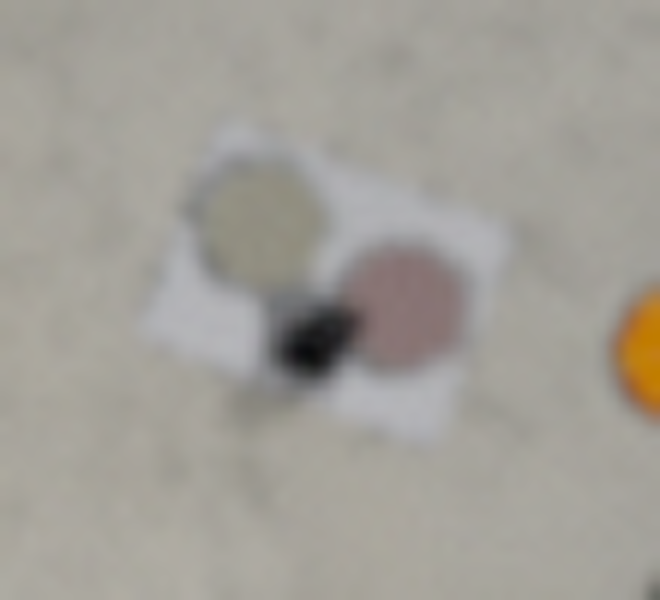

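View pics/t_tr.png

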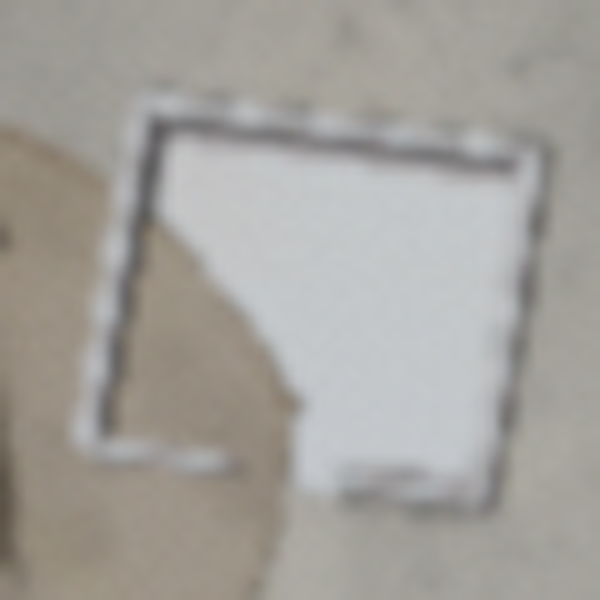

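The candidates for the dishes are the pale and pink ones on the white blade at side (319,285) and (305,296), with the grip at side (302,272). The look-alikes are orange at top (402,200), turquoise at top (424,251) and side (212,321), and round green-rimmed lids at top (406,223) and (407,131). The dishes I want are the pair on the blade, pale on +y and pink on -y, which the crop confirms. The tray is at top (242,185) with its split wall facing the robot. Next I fit the poses.

```bash
cat > fit.py <<'E'
from h import *
from scipy.optimize import least_squares
s=robot.grab_frame('side');t=robot.grab_frame('top')
def c(off,sc,p): return [off[0]+(p[0]+.5)/sc-.5,off[1]+(p[1]+.5)/sc-.5]
S=lambda p:c((275,255),10,p); T=lambda p:c((345,170),12,p)
S2=lambda p:c((340,130),8,p); T2=lambda p:c((210,155),10,p)
def fit(obs,x0,free_z=False):
    def pose(v,P):
        c_,s_=np.cos(v[2]),np.sin(v[2]);return [v[0]+c_*P[0]-s_*P[1],v[1]+s_*P[0]+c_*P[1],P[2]+(v[3] if len(v)>3 else 0)]
    def res(v): return np.concatenate([proj(f,pose(v,P))[0]-uv for f,P,uv in obs])
    r=least_squares(res,x0);print(np.round(r.x,3),'yaw deg',np.degrees(r.x[2]).round(2));print(np.round(r.fun.reshape(-1,2),2).tolist());return r.x
B=lambda a,b:[a*50,b*66,3]
top=[(t,B(1,1),T((230,122))),(t,B(1,-1),T((510,240))),(t,B(-1,-1),T((430,442))),(t,B(-1,1),T((145,330)))]
sd=[(s,B(-1,1),S((385,152))),(s,B(1,1),S((578,315))),(s,B(1,-1),S((335,550))),(s,B(-1,-1),S((140,388)))]
for o in(top,sd,top+sd): fit(o,[500,-300,-.3])
fit(top+sd,[500,-300,-.3,0])
for nm,a,b in(('pale',(440,298),(262,225)),('pink',(303,402),(403,305))): print(nm,tri([(s,S(a)),(t,T(b))]))
print('griptop',tri([(s,S((270,108))),(t,T((322,335)))]))
R=lambda a,b:[a*88,b*98,50]
tt=[(t,R(1,1),T2((140,92))),(t,R(1,-1),T2((550,148))),(t,R(-1,-1),T2((490,514))),(t,R(-1,1),T2((76,452)))]
ts=[(s,R(-1,1),S2((188,80))),(s,R(1,1),S2((482,186)))]
for o in(tt,tt+ts): fit(o,[600,400,-.1])
fit(tt+ts,[600,400,-.1,0])
print('things');
for n,z,su,tu in(('bottle',136,(364,236),(327,161)),):print(tri([(s,su),(t,tu)]))
print('rod top',tri([(s,(361,81)),(t,(302,138))]))
print('rod foot',atz(s,(352,222),10))
E
python3 fit.py
```

```text
[ 5.67126e+02 -2.91808e+02 -4.04000e-01] yaw deg -23.13
[[-0.46, -0.76], [0.98, -0.55], [0.32, 1.07], [-0.84, 0.21]]
[ 5.65934e+02 -2.91600e+02 -3.93000e-01] yaw deg -22.52
[[-0.07, -0.11], [0.09, -0.23], [0.01, 0.67], [-0.04, -0.37]]
[ 5.66370e+02 -2.91695e+02 -3.97000e-01] yaw deg -22.75
[[-0.58, -0.56], [0.93, -0.51], [0.4, 1.16], [-0.83, 0.47], [0.11, -0.05], [0.21, -0.1], [0.03, 0.72], [0.05, -0.39]]
[ 5.66376e+02 -2.91718e+02 -3.97000e-01  1.08000e-01] yaw deg -22.75
[[-0.57, -0.56], [0.94, -0.52], [0.41, 1.16], [-0.82, 0.46], [0.11, -0.06], [0.21, -0.1], [0.03, 0.71], [0.04, -0.39]]
pale (array([ 589.04939928, -264.74962504,   10.2537789 ]), [np.float64(1.4308498073983877), np.float64(1.4308498073983407)])
pink (array([ 555.80297321, -321.54808828,    9.42344831]), [np.float64(0.8663865182646873), np.float64(0.8663865182649354)])
griptop (array([ 525.71354887, -270.48701186,  124.85669826]), [np.float64(0.5143002731961652), np.float64(0.5143002731962595)])
[ 6.06508e+02  3.48456e+02 -1.50000e-01] yaw deg -8.58
[[0.67, 0.54], [-0.73, 0.45], [-0.61, -0.73], [0.66, -0.21]]
[ 6.06468e+02  3.49303e+02 -1.44000e-01] yaw deg -8.23
[[0.37, 0.65], [-0.99, 0.33], [-0.65, -0.83], [0.58, -0.06], [0.23, 0.03], [-0.4, 0.82]]
[ 6.05853e+02  3.47103e+02 -1.47000e-01  5.94500e+00] yaw deg -8.43
[[0.59, 0.41], [-0.66, 0.24], [-0.47, -0.81], [0.65, -0.2], [0.15, -0.6], [-0.45, 0.31]]
things
(array([699.58582783, -69.46011712, 118.25282174]), [np.float64(3.15417484528379), np.float64(3.1541748452839724)])
rod top (array([609.02349194,  25.67624311, 754.88138515]), [np.float64(1.7157317949073636), np.float64(1.7157317949074307)])
rod foot [618.08077816  43.56605563  10.        ]
```

```bash
python3 - <<'E'
from h import *
s=robot.grab_frame('side');t=robot.grab_frame('top')
for n,o,(a,b,c,d),k in(('s',s,(300,60,440,270),3.5),('t',t,(260,130,360,250),5)):
    cv2.imwrite(f'pics/{n}_st.png',cv2.resize(o['pixels'][b:d,a:c],None,fx=k,fy=k,interpolation=cv2.INTER_CUBIC)[:600])
E
```

```text
(no output)
```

View pics/s_st.png

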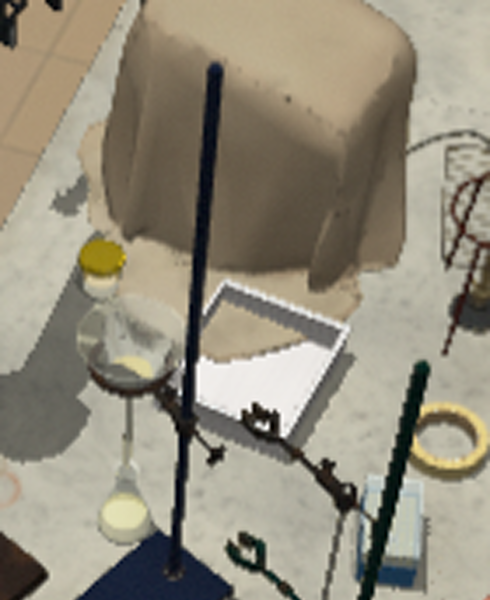

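View pics/t_st.png

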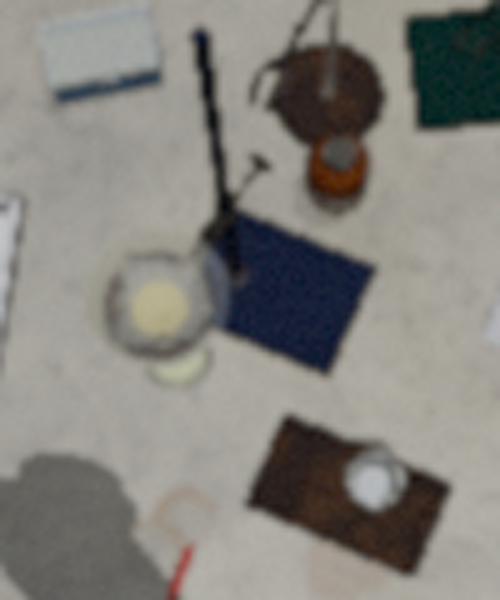

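```bash
python3 - <<'E'
from h import *
s=robot.grab_frame('side');t=robot.grab_frame('top')
def S(x,y):return (300+x/3.5,60+y/3.5)
def T(x,y):return (260+x/5,130+y/5)
P=lambda *a:print(a[0],[np.round(v,1) for v in tri([(s,S(*a[1])),(t,T(*a[2]))])])
P('funnel/ring',(130,375),(158,305)); P('rodfoot',(175,572),(237,275));P('rodtop',(214,68),(199,35));P('clamp',(185,428),(222,215))
P('flask',(125,515),(180,352)); 
print('cup',atz(t,T(376,482),90),atz(t,T(408,575),20),atz(t,T(250,500),20),atz(t,T(290,415),20),atz(t,T(450,488),20))
print('samplecup',tri([(s,(329,132)),(t,(222,232))]),'tin',tri([(s,(256,303)),(t,(405,223))]))
E
```

```text
funnel/ring [array([532.4,  87.4, 272.6]), array([1.1, 1.1])]
rodfoot [array([611.1,  28.7,  15.6]), array([3., 3.])]
rodtop [array([609.5,  31.2, 757.2]), array([0.3, 0.3])]
clamp [array([609.7,  33.6, 278.6]), array([0.5, 0.5])]
flask [array([532.4,  83.9,  18.8]), array([1.1, 1.1])]
cup [ 396.64760882 -103.09802663   90.        ] [ 312.40365159 -135.99521372   20.        ] [385.78735218  15.61378357  20.        ] [468.27835105 -23.85355445  20.        ] [ 395.83282117 -178.17053419   20.        ]
samplecup (array([377.7851697 , 429.70496176,  70.44044528]), [np.float64(1.7578258829288795), np.float64(1.7578258829286373)]) tin (array([ 413.7808203 , -434.28674939,   61.40501526]), [np.float64(1.6425526379398234), np.float64(1.6425526379397382)])
```

arm_command(
  series=[
    {"grip": 85,"offset": [5,-15,5],"delta_rot": [0,0,-2]},
    {"grip": 85,"offset": [17,-50,15],"delta_rot": [0,0,-6]},
    {"grip": 85,"offset": [30,-95,20],"delta_rot": [0,0,-11]},
    {"grip": 85,"offset": [45,-140,20],"delta_rot": [0,0,-16]},
    {"grip": 85,"offset": [60,-185,20],"delta_rot": [0,0,-21]},
    {"grip": 85,"offset": [75,-230,20],"delta_rot": [0,0,-26]},
    {"grip": 85,"offset": [90,-275,20],"delta_rot": [0,0,-31]},
    {"grip": 85,"offset": [105,-320,20],"delta_rot": [0,0,-36]},
    {"grip": 85,"offset": [120,-365,20],"delta_rot": [0,0,-41]},
    {"grip": 85,"offset": [135,-405,20],"delta_rot": [0,0,-45]},
    {"grip": 85,"offset": [147,-440,20],"delta_rot": [0,0,-48]},
    {"grip": 85,"offset": [155,-463,20],"delta_rot": [0,0,-50]},
  ],
)

```text
time_s: 2.5
tool_pos: [370.0, 146.9, 251.8]
orientation: [[0.001, 0.938, 0.347], [0.0, 0.347, -0.938], [-1.0, 0.001, 0.0]]
contact_force: [-0.5, 0.4, -0.1]
finger_gap: 84.8
```

```bash
python3 -c "
from h import *
s=robot.observe();print(s['time_s'],np.round(s['tool_pos'],1),np.round(s['orientation'],3).tolist(),np.round(s['qpos'],2))"
```

```text
2.5 [370.  146.9 251.8] [[0.001, 0.938, 0.347], [0.0, 0.347, -0.938], [-1.0, 0.001, 0.0]] [-0.39 -0.01 -0.06  2.12 -0.    1.03 -0.09]
```

arm_command(
  series=[
    {"grip": 85,"offset": [2,-30,0],"delta_rot": [0,0,-3]},
    {"grip": 85,"offset": [4,-75,0],"delta_rot": [0,0,-8]},
    {"grip": 85,"offset": [6,-120,0],"delta_rot": [0,0,-13]},
    {"grip": 85,"offset": [10,-165,0],"delta_rot": [0,0,-18]},
    {"grip": 85,"offset": [20,-210,0],"delta_rot": [0,0,-23]},
    {"grip": 85,"offset": [40,-250,0],"delta_rot": [0,0,-28]},
    {"grip": 85,"offset": [65,-290,-5],"delta_rot": [0,0,-33]},
    {"grip": 85,"offset": [90,-328,-15],"delta_rot": [0,0,-37]},
    {"grip": 85,"offset": [115,-365,-25],"delta_rot": [0,0,-40]},
    {"grip": 85,"offset": [138,-397,-33],"delta_rot": [0,0,-42.5]},
    {"grip": 85,"offset": [153,-418,-36],"delta_rot": [0,0,-43.6]},
    {"grip": 85,"offset": [158,-426,-36],"delta_rot": [0,0,-43.6]},
  ],
)

```text
time_s: 3.7
tool_pos: [527.4, -278.4, 214.9]
orientation: [[-0.0, 0.919, -0.393], [-0.001, -0.393, -0.919], [-1.0, -0.0, 0.001]]
contact_force: [0.2, -0.3, 0.7]
finger_gap: 84.8
```

```bash
python3 -c "
from h import *
s=robot.grab_frame('side');t=robot.grab_frame('top')
a=cv2.resize(s['pixels'][205:315,265:395],None,fx=6,fy=5.4);cv2.imwrite('pics/s1.png',cv2.resize(s['pixels'][215:315,265:385],None,fx=6,fy=6,interpolation=2));cv2.imwrite('pics/t1.png',cv2.resize(t['pixels'][150:250,310:420],None,fx=6,fy=6,interpolation=2))
s=robot.observe();print(s['time_s'],np.round(s['tool_pos'],1),np.round(s['orientation'],3).tolist(),np.round(s['qpos'],2))"
```

```text
3.8 [ 527.1 -276.8  215.4] [[-0.0, 0.92, -0.391], [-0.0, -0.391, -0.92], [-1.0, -0.0, 0.0]] [ 0.14  0.4   0.39  1.73 -0.17  1.04  0.18]
```

View pics/s1.png

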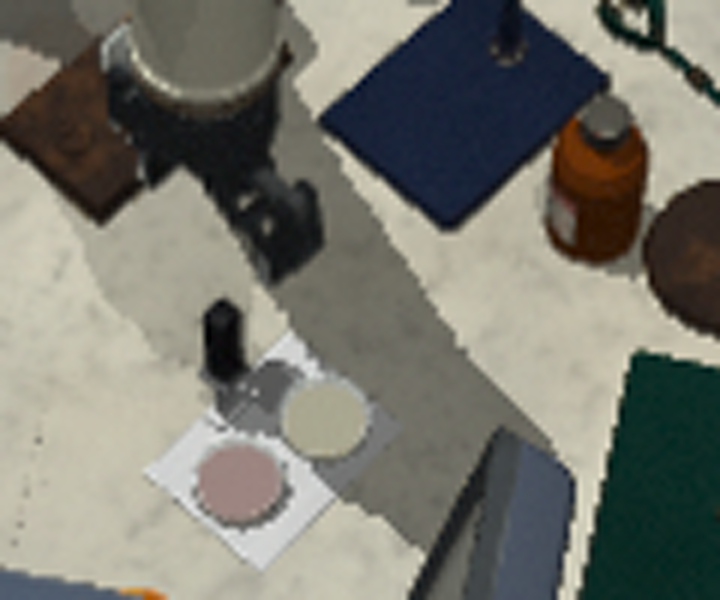

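View pics/t1.png

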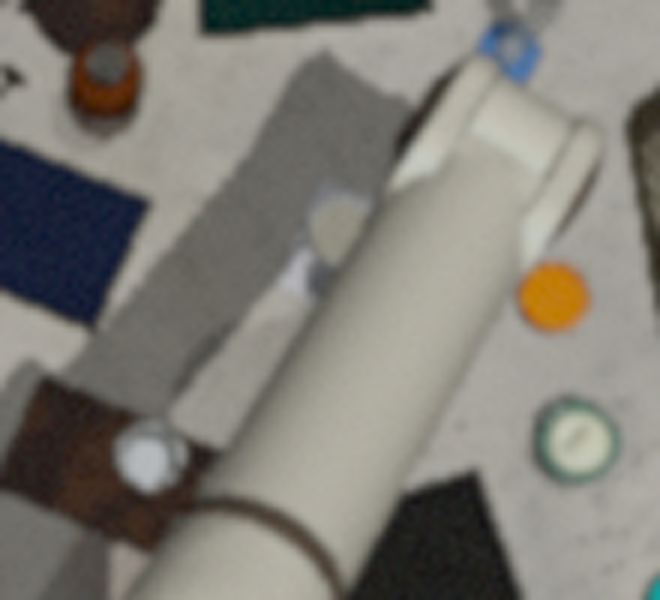

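arm_command(
  series=[
    {"grip": 85,"offset": [0,0,-15]},
    {"grip": 85,"offset": [0,0,-40]},
    {"grip": 85,"offset": [0,0,-60]},
    {"grip": 85,"offset": [0,0,-70]},
    {"grip": 85,"offset": [0,0,-72]},
  ],
)

```text
validation failed for argument at $.se...
```

```bash
python3 -c "
from h import *
s=robot.grab_frame('side')
im=s['pixels'].copy()
x0,y0,k=270,235,9
a=cv2.resize(im[y0:y0+65,x0:x0+80],None,fx=k,fy=k,interpolation=2)
st=robot.observe();p=st['tool_pos'];yv=np.array(st['orientation'])[:,1]
def m(P,c):
    u=(proj(s,P)[0]-[x0,y0]+.5)*k;cv2.circle(a,tuple(int(v) for v in u),3,c,-1)
m(p,(0,0,255)); m(p+42*yv+[0,0,13],(0,255,0));m(p-42*yv+[0,0,13],(0,255,0)); 
g=np.array([528.3,-275.9,0]);m(g+[0,0,127],(255,0,0));m(g+[0,0,55],(255,0,0))
cv2.imwrite('pics/s2.png',a);print(st['time_s'],p)"
```

```text
3.85 [ 526.90886443 -275.40418813  215.42616964]
```

View pics/s2.png

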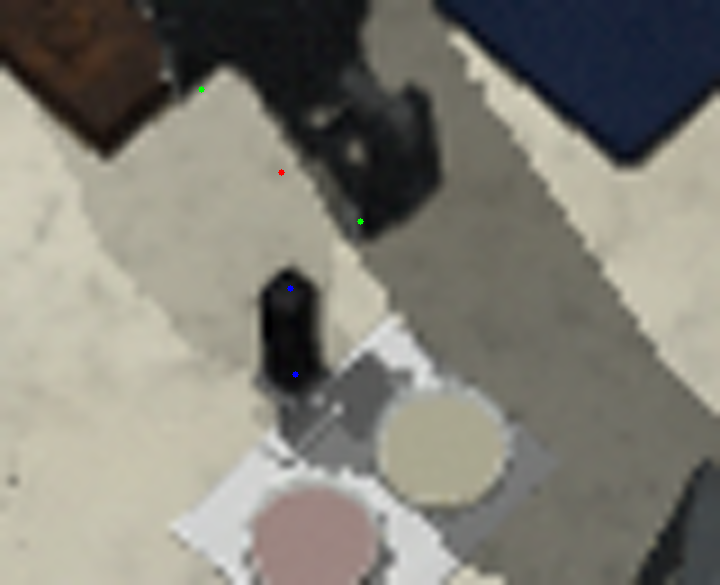

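arm_command(
  series=[
    {"grip": 85,"offset": [1,0,-15],"delta_rot": [0,0,0]},
    {"grip": 85,"offset": [1,0,-40],"delta_rot": [0,0,0]},
    {"grip": 85,"offset": [1,0,-60],"delta_rot": [0,0,0]},
    {"grip": 85,"offset": [1,0,-70],"delta_rot": [0,0,0]},
    {"grip": 85,"offset": [1,0,-70],"delta_rot": [0,0,0]},
  ],
)

```text
time_s: 4.35
tool_pos: [527.4, -273.8, 143.6]
orientation: [[-0.003, 0.922, -0.388], [0.002, -0.388, -0.922], [-1.0, -0.004, -0.001]]
contact_force: [-0.6, 0.3, 0.1]
finger_gap: 85.0
```

```bash
python3 -c "
from h import *
s=robot.grab_frame('side')
im=s['pixels'].copy()
x0,y0,k=270,235,9
a=cv2.resize(im[y0:y0+65,x0:x0+80],None,fx=k,fy=k,interpolation=2)
st=robot.observe();p=st['tool_pos'];yv=np.array(st['orientation'])[:,1]
cv2.imwrite('pics/s3.png',a);print(st['time_s'],p,st['contact_force'])"
```

```text
4.4 [ 528.27734565 -274.52696036  144.89145045] [0.3044261  0.2218768  0.24866853]
```

View pics/s3.png

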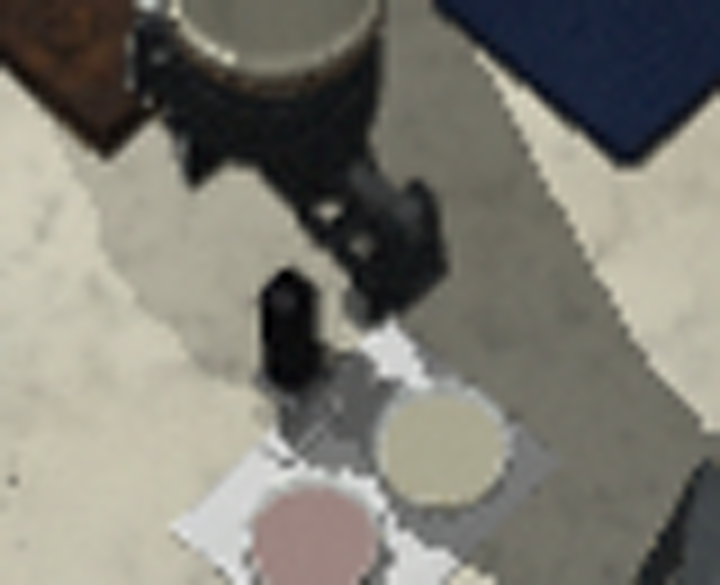

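arm_command(
  series=[
    {"grip": 85,"offset": [0,-1,-15],"delta_rot": [0,0,0]},
    {"grip": 85,"offset": [0,-1,-35],"delta_rot": [0,0,0]},
    {"grip": 85,"offset": [0,-1,-53],"delta_rot": [0,0,0]},
    {"grip": 85,"offset": [0,-1,-62],"delta_rot": [0,0,0]},
    {"grip": 85,"offset": [0,-1,-62],"delta_rot": [0,0,0]},
    {"grip": 60,"offset": [0,-1,-62],"delta_rot": [0,0,0]},
    {"grip": 40,"offset": [0,-1,-62],"delta_rot": [0,0,0]},
    {"grip": 30,"offset": [0,-1,-62],"delta_rot": [0,0,0]},
    {"grip": 30,"offset": [0,-1,-62],"delta_rot": [0,0,0]},
  ],
  squeeze=60,
)

```text
time_s: 5.3
tool_pos: [529.2, -276.7, 84.0]
orientation: [[0.001, 0.921, -0.389], [-0.0, -0.389, -0.921], [-1.0, 0.001, -0.0]]
contact_force: [0.1, 0.5, -0.6]
finger_gap: 30.3
```

```bash
cat > v.py <<'E'
import sys
from h import *
n=sys.argv[1];cn=sys.argv[2];x0,y0,w,hh,k=map(int,sys.argv[3:8])
s=robot.grab_frame(cn)
cv2.imwrite(f'pics/{n}.png',cv2.resize(s['pixels'][y0:y0+hh,x0:x0+w],None,fx=k,fy=k,interpolation=2))
st=robot.observe();print(st['time_s'],np.round(st['tool_pos'],1),np.round(st['contact_force'],2),np.round(st['ft_torque'],2),st['finger_gap'],np.round(np.array(st['orientation']),4).tolist())
E
python3 v.py s4 side 270 235 80 65 9
```

```text
5.35 [ 529.1 -276.6   83.9] [ 0.07  0.26 -0.34] [ 0.02 -0.   -0.01] 30.184286319814984 [[0.0009, 0.9212, -0.389], [-0.0003, -0.389, -0.9212], [-1.0, 0.001, -0.0001]]
```

View pics/s4.png

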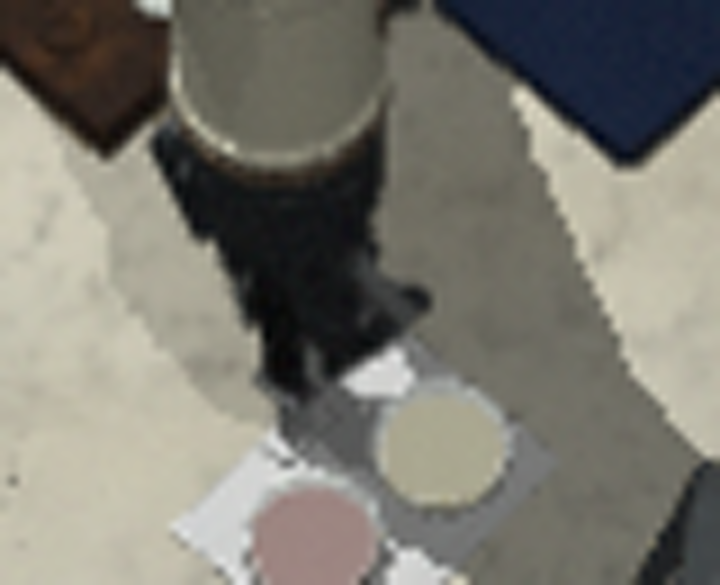

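The fingers straddle the grip at about (290,340) in the crop, with no contact yet. I'll close slowly.

arm_command(
  series=[
    {"grip": 25,"offset": [0,0,0],"delta_rot": [0,0,0]},
    {"grip": 21,"offset": [0,0,0],"delta_rot": [0,0,0]},
    {"grip": 18,"offset": [0,0,0],"delta_rot": [0,0,0]},
    {"grip": 10,"offset": [0,0,0],"delta_rot": [0,0,0]},
    {"grip": 5,"offset": [0,0,0],"delta_rot": [0,0,0]},
    {"grip": 5,"offset": [0,0,0],"delta_rot": [0,0,0]},
    {"grip": 5,"offset": [0,0,0],"delta_rot": [0,0,0]},
  ],
  squeeze=70,
)

```text
time_s: 6.05
tool_pos: [528.7, -276.4, 83.5]
orientation: [[0.0, 0.921, -0.389], [0.0, -0.389, -0.921], [-1.0, -0.0, -0.0]]
contact_force: [-2.2, 1.4, 4.9]
finger_gap: 17.1
```

```bash
python3 v.py s5 side 270 235 80 65 9
```

```text
6.1 [ 528.7 -276.4   83.5] [-2.46  1.45  4.78] [0.3  0.41 0.03] 16.991698568045038 [[-0.0001, 0.9212, -0.389], [0.0002, -0.389, -0.9212], [-1.0, -0.0001, -0.0002]]
```

View pics/s5.png

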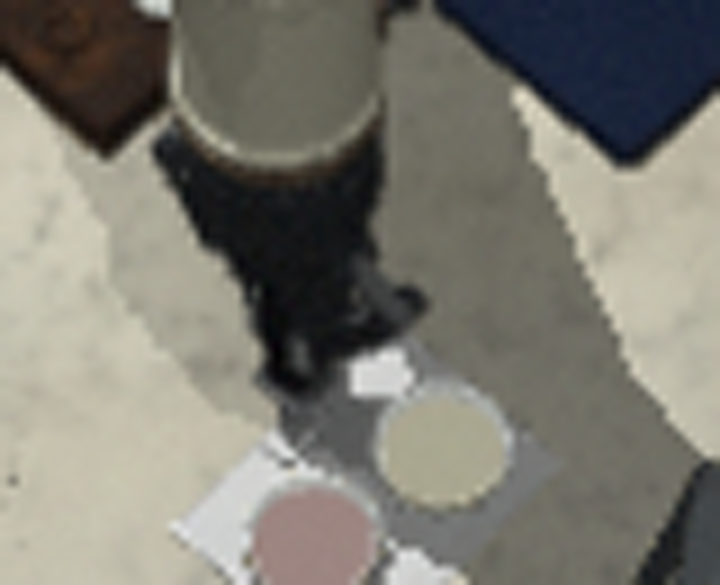

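arm_command(
  series=[
    {"grip": 5,"offset": [0,0,2],"delta_rot": [0,0,0]},
    {"grip": 5,"offset": [0,0,5],"delta_rot": [0,0,0]},
    {"grip": 5,"offset": [0,0,10],"delta_rot": [0,0,0]},
    {"grip": 5,"offset": [0,0,17],"delta_rot": [0,0,0]},
    {"grip": 5,"offset": [0,0,25],"delta_rot": [0,0,0]},
    {"grip": 5,"offset": [0,0,33],"delta_rot": [0,0,0]},
    {"grip": 5,"offset": [0,0,41],"delta_rot": [0,0,0]},
    {"grip": 5,"offset": [0,0,49],"delta_rot": [0,0,0]},
    {"grip": 5,"offset": [0,0,57],"delta_rot": [0,0,0]},
    {"grip": 5,"offset": [0,0,64],"delta_rot": [0,0,0]},
    {"grip": 5,"offset": [0,0,68],"delta_rot": [0,0,0]},
    {"grip": 5,"offset": [0,0,70],"delta_rot": [0,0,0]},
  ],
)

```text
time_s: 7.3
tool_pos: [529.0, -276.6, 153.9]
orientation: [[0.001, 0.921, -0.389], [-0.0, -0.389, -0.921], [-1.0, 0.001, -0.0]]
contact_force: [0.9, -1.3, -4.0]
finger_gap: 17.0
```

```bash
python3 v.py s6 side 270 220 80 65 9
```

```text
7.35 [ 529.  -276.6  153.9] [ 0.27 -0.59 -3.72] [0.03 0.13 0.11] 17.044169613553365 [[0.0007, 0.9212, -0.389], [-0.0002, -0.389, -0.9212], [-1.0, 0.0007, -0.0001]]
```

View pics/s6.png

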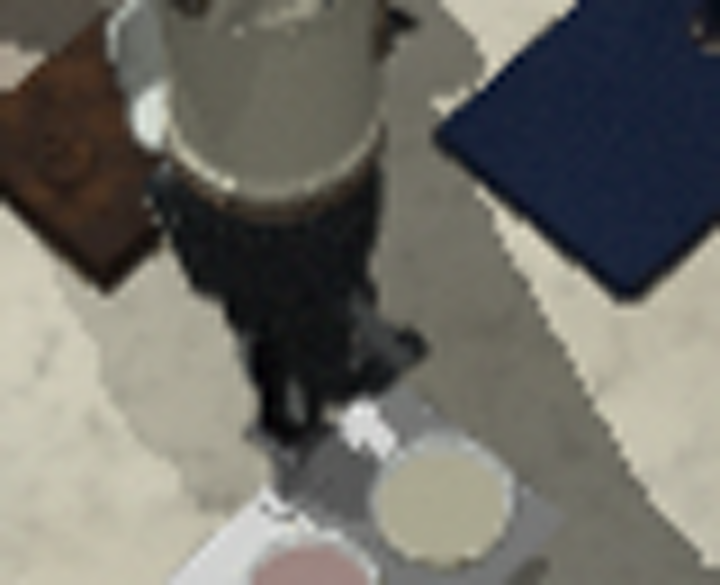

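arm_command(
  series=[
    {"grip": 5,"offset": [0,0,3],"delta_rot": [0,0,0]},
    {"grip": 5,"offset": [0,0,9],"delta_rot": [0,0,0]},
    {"grip": 5,"offset": [0,0,18],"delta_rot": [0,0,0]},
    {"grip": 5,"offset": [-2,2,28],"delta_rot": [0,0,0]},
    {"grip": 5,"offset": [-6,5,38],"delta_rot": [0,0,0]},
    {"grip": 5,"offset": [-12,10,48],"delta_rot": [0,0,0]},
    {"grip": 5,"offset": [-19,17,58],"delta_rot": [0,0,0]},
    {"grip": 5,"offset": [-27,24,67],"delta_rot": [0,0,0]},
    {"grip": 5,"offset": [-36,32,75],"delta_rot": [0,0,0]},
    {"grip": 5,"offset": [-46,40,81],"delta_rot": [0,0,0]},
    {"grip": 5,"offset": [-56,49,84],"delta_rot": [0,0,0]},
    {"grip": 5,"offset": [-67,58,85],"delta_rot": [0,0,0]},
  ],
)

```text
time_s: 8.55
tool_pos: [461.0, -217.6, 239.0]
orientation: [[0.001, 0.921, -0.389], [0.0, -0.389, -0.921], [-1.0, 0.001, -0.0]]
contact_force: [-0.2, -0.1, -3.7]
finger_gap: 17.2
```

arm_command(
  series=[
    {"grip": 5,"offset": [-13,12,0],"delta_rot": [0,0,0]},
    {"grip": 5,"offset": [-27,25,0],"delta_rot": [0,0,0.5]},
    {"grip": 5,"offset": [-41,40,0],"delta_rot": [0,0,1]},
    {"grip": 5,"offset": [-54,56,0],"delta_rot": [0,0,1.5]},
    {"grip": 5,"offset": [-66,74,0],"delta_rot": [0,0,2]},
    {"grip": 5,"offset": [-76,93,0],"delta_rot": [0,0,3]},
    {"grip": 5,"offset": [-84,113,0],"delta_rot": [0,0,4]},
    {"grip": 5,"offset": [-90,134,0],"delta_rot": [0,0,5]},
    {"grip": 5,"offset": [-94,156,0],"delta_rot": [0,0,6]},
    {"grip": 5,"offset": [-96,178,0],"delta_rot": [0,0,7]},
    {"grip": 5,"offset": [-96,200,0],"delta_rot": [0,0,8]},
    {"grip": 5,"offset": [-96,222,0],"delta_rot": [0,0,9]},
  ],
)

```text
time_s: 9.75
tool_pos: [364.8, 4.4, 238.5]
orientation: [[0.001, 0.971, -0.239], [0.0, -0.239, -0.971], [-1.0, 0.001, -0.0]]
contact_force: [1.0, -1.0, -4.4]
finger_gap: 17.2
```

arm_command(
  series=[
    {"grip": 5,"offset": [-1,23,0],"delta_rot": [0,0,1]},
    {"grip": 5,"offset": [-1,47,0],"delta_rot": [0,0,2]},
    {"grip": 5,"offset": [-1,72,0],"delta_rot": [0,0,3]},
    {"grip": 5,"offset": [-1,97,0],"delta_rot": [0,0,4]},
    {"grip": 5,"offset": [-1,122,0],"delta_rot": [0,0,5]},
    {"grip": 5,"offset": [-1,147,0],"delta_rot": [0,0,5.5]},
    {"grip": 5,"offset": [-1,172,0],"delta_rot": [0,0,5.5]},
    {"grip": 5,"offset": [-1,196,0],"delta_rot": [0,0,5.5]},
    {"grip": 5,"offset": [0,219,0],"delta_rot": [0,0,5.5]},
    {"grip": 5,"offset": [2,241,0],"delta_rot": [0,0,5.5]},
    {"grip": 5,"offset": [6,262,0],"delta_rot": [0,0,5.5]},
    {"grip": 5,"offset": [12,282,0],"delta_rot": [0,0,5.5]},
  ],
)

```text
time_s: 10.95
tool_pos: [376.8, 286.2, 238.5]
orientation: [[0.0, 0.989, -0.145], [-0.0, -0.145, -0.989], [-1.0, 0.0, 0.0]]
contact_force: [0.2, 0.0, -4.1]
finger_gap: 17.1
```

```bash
python3 v.py s7 side 300 90 120 100 6;python3 v.py t7 top 190 140 120 100 6
```

```text
11.0 [377.8 290.1 238.9] [ 1.57  3.76 -2.74] [ 0.31 -0.12  0.04] 17.182820709720435 [[0.0021, 0.9897, -0.143], [0.0033, -0.143, -0.9897], [-1.0, 0.0016, -0.0036]]
11.05 [377.4 288.4 238.7] [ 0.61  0.18 -3.12] [ 0.07  0.15 -0.03] 16.922034223597965 [[0.0013, 0.9898, -0.1427], [0.0021, -0.1427, -0.9898], [-1.0, 0.001, -0.0022]]
```

View pics/s7.png

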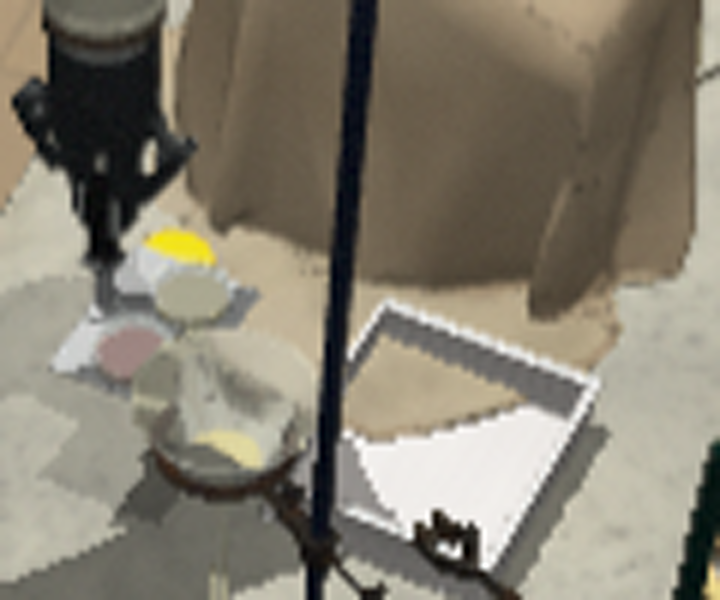

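View pics/t7.png

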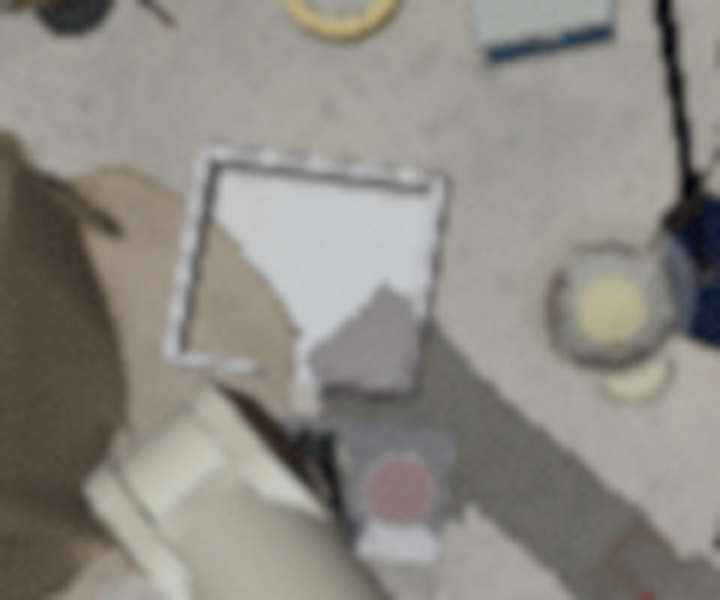

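```bash
python3 - <<'E'
from h import *
s=robot.grab_frame('side');t=robot.grab_frame('top')
for p in((335,128),(350,136),(375,139),(395,143)): print(p,atz(s,p,0).round(),proj(t,atz(s,p,0)).round())
# box top edges in side: find y for guesses of height
for p in((340,52),(350,60),(380,78),(395,92),(405,85),(415,70)): print(p,[atz(s,p,z).round()[:2].tolist() for z in(250,300,350)])
cv2.imwrite('pics/t8.png',cv2.resize(t['pixels'][130:280,90:280],None,fx=4,fy=4,interpolation=2))
cv2.imwrite('pics/s8.png',cv2.resize(s['pixels'][0:190,290:450],None,fx=3.1,fy=3.1,interpolation=2))
st=robot.observe();print(st['qpos'])
E
```

```text
(335, 128) [375. 530.   0.] [[205. 233.]]
(350, 136) [458. 505.   0.] [[211. 217.]]
(375, 139) [572. 527.   0.] [[207. 194.]]
(395, 143) [666. 535.   0.] [[206. 175.]]
(340, 52) [[312.0, 760.0], [332.0, 698.0], [352.0, 636.0]]
(350, 60) [[373.0, 722.0], [391.0, 661.0], [408.0, 600.0]]
(380, 78) [[535.0, 652.0], [547.0, 593.0], [559.0, 534.0]]
(395, 92) [[621.0, 587.0], [630.0, 530.0], [639.0, 474.0]]
(405, 85) [[650.0, 645.0], [658.0, 587.0], [666.0, 528.0]]
(415, 70) [[666.0, 757.0], [674.0, 694.0], [681.0, 632.0]]
[-0.55926645  0.15015793 -0.15956853  1.97976129  0.02854384  1.01451068
 -0.87775029]
```

View pics/t8.png

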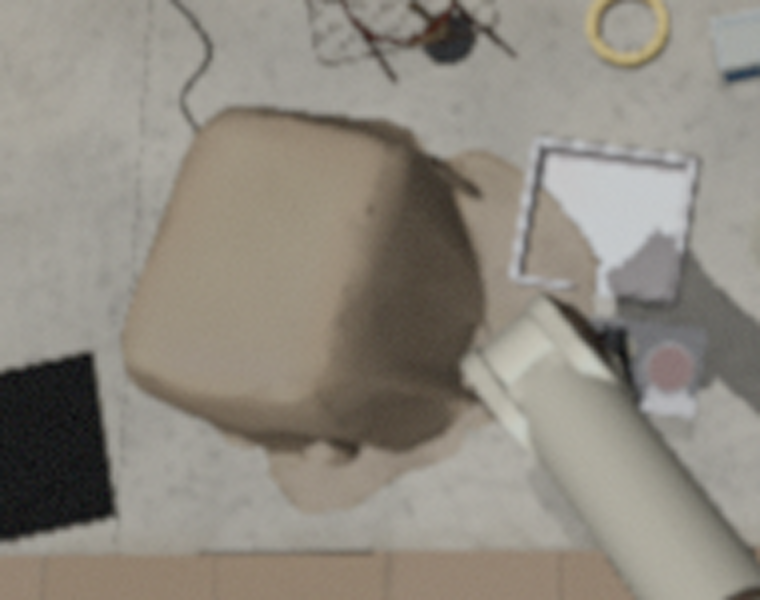

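View pics/s8.png

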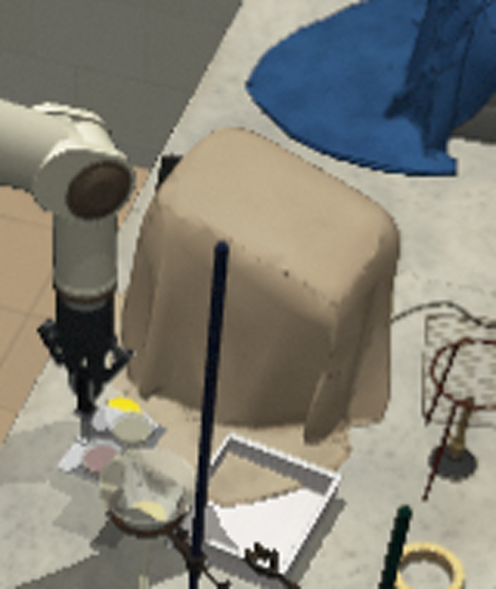

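```bash
python3 - <<'E'
from h import *
t=robot.grab_frame('top');s=robot.grab_frame('side')
c,n=np.cos(-.147),np.sin(-.147)
P=lambda x,y,z:[606.2+c*x-n*y,348.8+n*x+c*y,z]
pts=[P(-85,23,50),P(-85,-23,50),P(88,98,50),P(88,-98,50),P(-88,-98,50),P(-88,98,50),P(82,92,4),P(-82,92,4),P(82,-92,4)]
for nm,f,(x0,y0),k in(('t9',t,(205,150),9),('s9',s,(335,130),9)):
    a=cv2.resize(f['pixels'][y0:y0+65,x0:x0+75],None,fx=k,fy=k,interpolation=2)
    for u in proj(f,pts): cv2.circle(a,tuple(int(v) for v in (u-[x0,y0]+.5)*k),3,(0,0,255),-1)
    cv2.imwrite(f'pics/{nm}.png',a)
E
```

```text
(no output)
```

View pics/t9.png

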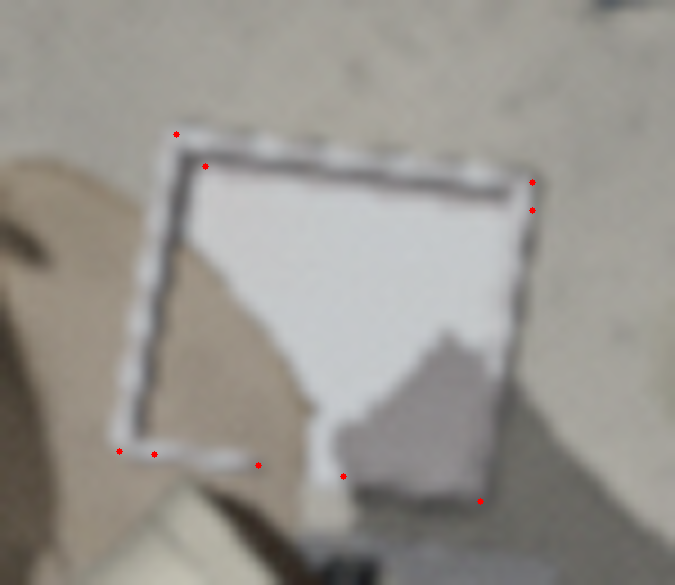

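View pics/s9.png

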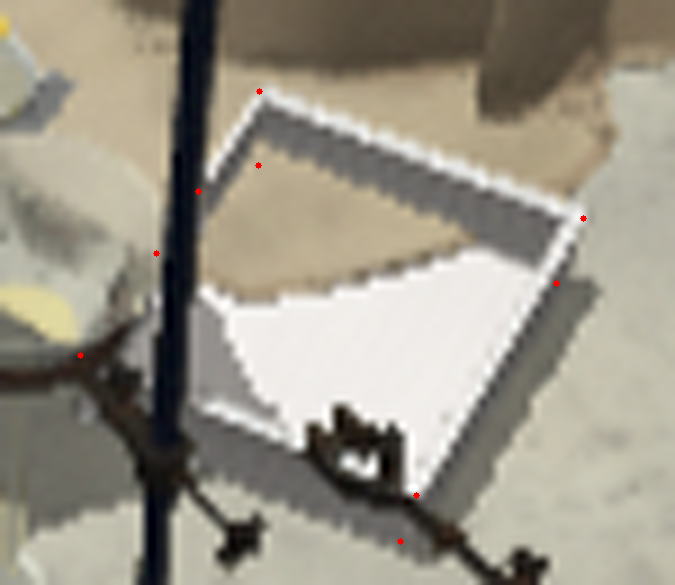

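arm_command(
  series=[
    {"grip": 5,"offset": [3,4,0],"delta_rot": [0,0,0]},
    {"grip": 5,"offset": [10,10,0],"delta_rot": [0,0,0]},
    {"grip": 5,"offset": [22,18,0],"delta_rot": [0,0,0]},
    {"grip": 5,"offset": [39,28,0],"delta_rot": [0,0,0]},
    {"grip": 5,"offset": [59,38,0],"delta_rot": [0,0,0]},
    {"grip": 5,"offset": [81,47,0],"delta_rot": [0,0,0]},
    {"grip": 5,"offset": [103,55,0],"delta_rot": [0,0,0]},
    {"grip": 5,"offset": [125,61,0],"delta_rot": [0,0,0]},
    {"grip": 5,"offset": [146,66,0],"delta_rot": [0,0,0]},
    {"grip": 5,"offset": [164,69,0],"delta_rot": [0,0,0]},
    {"grip": 5,"offset": [176,70,0],"delta_rot": [0,0,0]},
    {"grip": 5,"offset": [183,70,0],"delta_rot": [0,0,0]},
  ],
)

```text
time_s: 12.45
tool_pos: [561.9, 355.2, 237.7]
orientation: [[-0.0, 0.989, -0.147], [-0.0, -0.147, -0.989], [-1.0, -0.0, 0.0]]
contact_force: [-0.1, 0.3, -4.1]
finger_gap: 17.0
```

arm_command(
  series=[
    {"grip": 5,"offset": [1,0,-3],"delta_rot": [0,0,0]},
    {"grip": 5,"offset": [1,0,-9],"delta_rot": [0,0,0]},
    {"grip": 5,"offset": [1,0,-18],"delta_rot": [0,0,0]},
    {"grip": 5,"offset": [1,0,-27],"delta_rot": [0,0,0]},
    {"grip": 5,"offset": [1,0,-36],"delta_rot": [0,0,0]},
    {"grip": 5,"offset": [1,0,-45],"delta_rot": [0,0,0]},
    {"grip": 5,"offset": [1,0,-54],"delta_rot": [0,0,0]},
    {"grip": 5,"offset": [1,0,-61],"delta_rot": [0,0,0]},
    {"grip": 5,"offset": [1,0,-66],"delta_rot": [0,0,0]},
    {"grip": 5,"offset": [1,0,-69],"delta_rot": [0,0,0]},
    {"grip": 5,"offset": [1,0,-70],"delta_rot": [0,0,0]},
  ],
)

```text
time_s: 13.55
tool_pos: [561.7, 355.4, 168.0]
orientation: [[-0.0, 0.989, -0.146], [-0.0, -0.146, -0.989], [-1.0, -0.0, 0.0]]
contact_force: [-0.4, 0.3, -3.4]
finger_gap: 17.0
```

```bash
python3 v.py s10 side 335 110 75 85 7;python3 v.py t10 top 205 150 75 65 9
```

```text
13.6 [561.8 355.5 168.1] [-0.1  -0.38 -3.7 ] [0.01 0.14 0.  ] 17.062448090509267 [[-0.0, 0.9893, -0.146], [-0.0, -0.146, -0.9893], [-1.0, -0.0, 0.0]]
13.65 [561.9 355.6 168.4] [-1.12 -0.3  -3.42] [-0.01  0.17  0.01] 17.376668724696305 [[0.0003, 0.9893, -0.146], [0.0002, -0.146, -0.9893], [-1.0, 0.0002, -0.0003]]
```

View pics/s10.png

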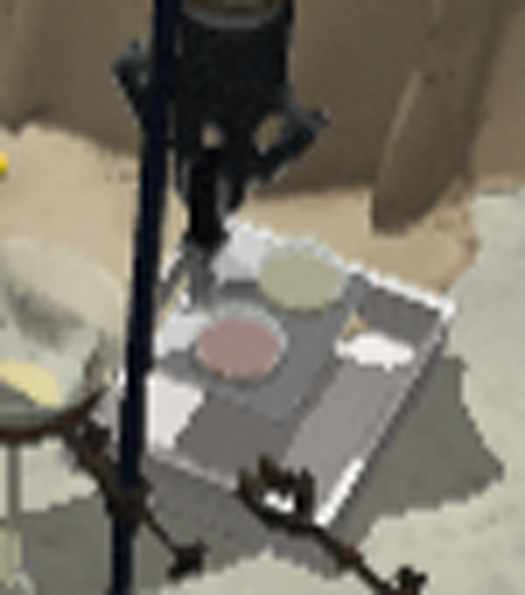

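View pics/t10.png

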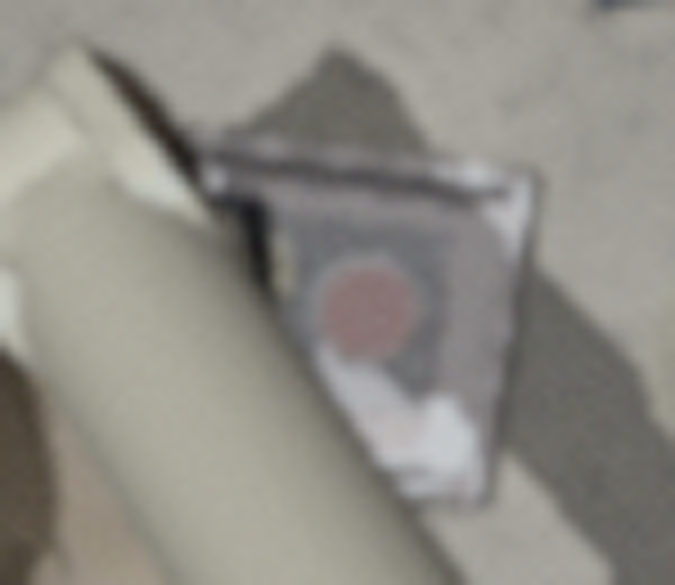

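```bash
python3 - <<'E'
from h import *
t=robot.grab_frame('top');s=robot.grab_frame('side')
st=robot.observe();p=np.array(st['tool_pos']);ya=np.array(st['orientation'])[:,1]
c,n=ya[0],ya[1]
P=lambda x,y,z:[p[0]+c*(x+41)-n*y,p[1]+n*(x+41)+c*y,z+p[2]-83.5]
pts=[P(50,66,3),P(50,-66,3),P(-50,-66,3),P(-50,66,3)]
for nm,f,(x0,y0),k in(('t11',t,(205,150),9),('s11',s,(335,130),9)):
    a=cv2.resize(f['pixels'][y0:y0+65,x0:x0+75],None,fx=k,fy=k,interpolation=2)
    for u in proj(f,pts): cv2.circle(a,tuple(int(v) for v in (u-[x0,y0]+.5)*k),3,(0,0,255),-1)
    cv2.imwrite(f'pics/{nm}.png',a)
E
```

```text
(no output)
```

View pics/t11.png

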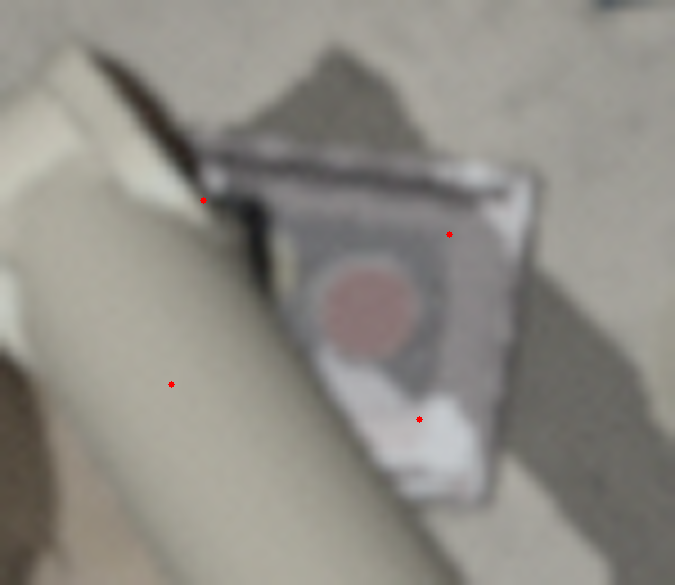

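View pics/s11.png

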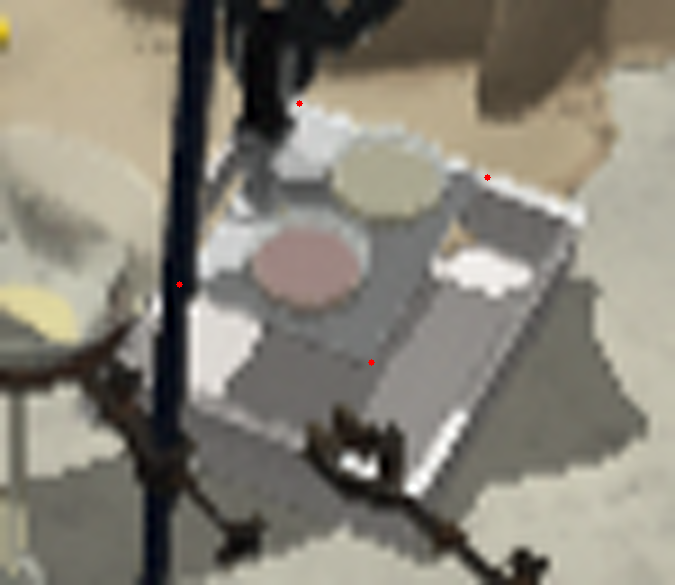

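arm_command(
  series=[
    {"grip": 5,"offset": [0,0,-3],"delta_rot": [0,0,0]},
    {"grip": 5,"offset": [0,0,-9],"delta_rot": [0,0,0]},
    {"grip": 5,"offset": [0,0,-17],"delta_rot": [0,0,0]},
    {"grip": 5,"offset": [0,0,-25],"delta_rot": [0,0,0]},
    {"grip": 5,"offset": [0,0,-33],"delta_rot": [0,0,0]},
    {"grip": 5,"offset": [0,0,-41],"delta_rot": [0,0,0]},
    {"grip": 5,"offset": [0,0,-49],"delta_rot": [0,0,0]},
    {"grip": 5,"offset": [0,0,-56],"delta_rot": [0,0,0]},
    {"grip": 5,"offset": [0,0,-62],"delta_rot": [0,0,0]},
    {"grip": 5,"offset": [0,0,-66],"delta_rot": [0,0,0]},
    {"grip": 5,"offset": [0,0,-69],"delta_rot": [0,0,0]},
    {"grip": 5,"offset": [0,0,-70],"delta_rot": [0,0,0]},
  ],
)

```text
time_s: 14.95
tool_pos: [561.7, 355.5, 98.0]
orientation: [[-0.0, 0.989, -0.146], [-0.0, -0.146, -0.989], [-1.0, -0.0, 0.0]]
contact_force: [-0.0, -0.3, -3.8]
finger_gap: 17.0
```

arm_command(
  series=[
    {"grip": 5,"offset": [0,0,-2],"delta_rot": [0,0,0]},
    {"grip": 5,"offset": [0,0,-4],"delta_rot": [0,0,0]},
    {"grip": 5,"offset": [0,0,-6],"delta_rot": [0,0,0]},
    {"grip": 5,"offset": [0,0,-8],"delta_rot": [0,0,0]},
    {"grip": 5,"offset": [0,0,-9],"delta_rot": [0,0,0]},
    {"grip": 5,"offset": [0,0,-9.5],"delta_rot": [0,0,0]},
    {"grip": 5,"offset": [0,0,-9.5],"delta_rot": [0,0,0]},
  ],
)

```text
time_s: 15.65
tool_pos: [561.8, 355.5, 88.8]
orientation: [[-0.0, 0.989, -0.146], [-0.0, -0.146, -0.989], [-1.0, -0.0, 0.0]]
contact_force: [0.2, -0.1, -4.5]
finger_gap: 17.3
```

```bash
python3 v.py s12 side 335 120 75 80 7; cat > ov.py <<'E'
import sys
from h import *
s=robot.grab_frame('side')
st=robot.observe();p=np.array(st['tool_pos']);ya=np.array(st['orientation'])[:,1]
c,n=ya[0],ya[1]
P=lambda x,y,z:[p[0]+c*(x+41)-n*y,p[1]+n*(x+41)+c*y,z+p[2]-83.5]
pts=[P(50,66,3),P(50,-66,3),P(-50,-66,3),P(-50,66,3)]
x0,y0,k=325,125,8
a=cv2.resize(s['pixels'][y0:y0+72,x0:x0+90],None,fx=k,fy=k,interpolation=2)
for u in proj(s,pts): cv2.circle(a,tuple(int(v) for v in (u-[x0,y0]+.5)*k),3,(0,0,255),-1)
cv2.imwrite(f'pics/{sys.argv[1]}.png',a)
E
python3 ov.py s13
```

```text
15.7 [561.8 355.5  88.8] [-0.3   0.39 -3.57] [-0.    0.1  -0.01] 17.36847247224399 [[0.0, 0.9893, -0.146], [0.0, -0.146, -0.9893], [-1.0, 0.0, -0.0]]
```

View pics/s13.png

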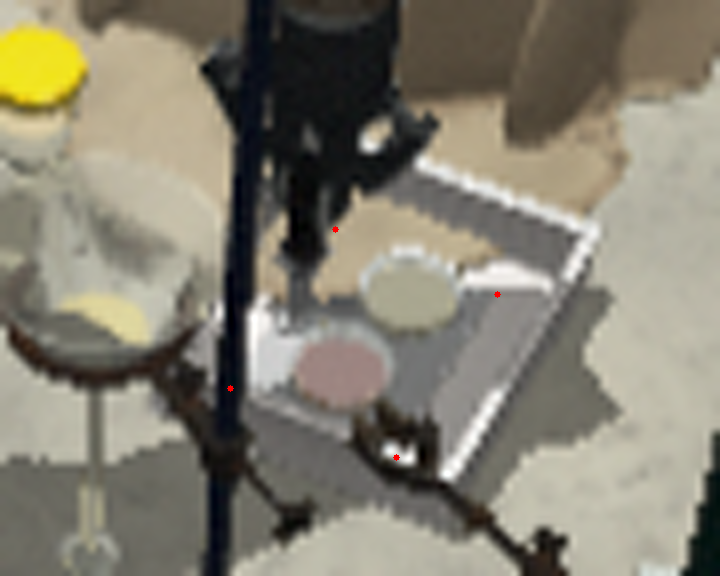

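arm_command(
  series=[
    {"grip": 5,"offset": [-2,0.3,0],"delta_rot": [0,0,0]},
    {"grip": 5,"offset": [-6,0.9,0],"delta_rot": [0,0,0]},
    {"grip": 5,"offset": [-11,1.6,0],"delta_rot": [0,0,0]},
    {"grip": 5,"offset": [-16,2.4,0],"delta_rot": [0,0,0]},
    {"grip": 5,"offset": [-21,3.1,0],"delta_rot": [0,0,0]},
    {"grip": 5,"offset": [-26,3.8,0],"delta_rot": [0,0,0]},
    {"grip": 5,"offset": [-31,4.6,0],"delta_rot": [0,0,0]},
    {"grip": 5,"offset": [-36,5.3,0],"delta_rot": [0,0,0]},
    {"grip": 5,"offset": [-41,6.0,0],"delta_rot": [0,0,0]},
    {"grip": 5,"offset": [-46,6.8,0],"delta_rot": [0,0,0]},
  ],
)

```text
time_s: 16.75
tool_pos: [515.4, 362.3, 88.8]
orientation: [[0.0, 0.989, -0.146], [0.0, -0.146, -0.989], [-1.0, 0.0, -0.0]]
contact_force: [0.3, -0.2, -3.4]
finger_gap: 17.3
```

```bash
python3 ov.py s14;  python3 v.py t14 top 205 150 75 75 8
```

```text
16.85 [514.6 362.8  88.8] [-0.19  0.26 -4.32] [0.   0.1  0.02] 17.80626833565682 [[-0.0008, 0.9894, -0.145], [0.0001, -0.145, -0.9894], [-1.0, -0.0008, 0.0]]
```

View pics/s14.png

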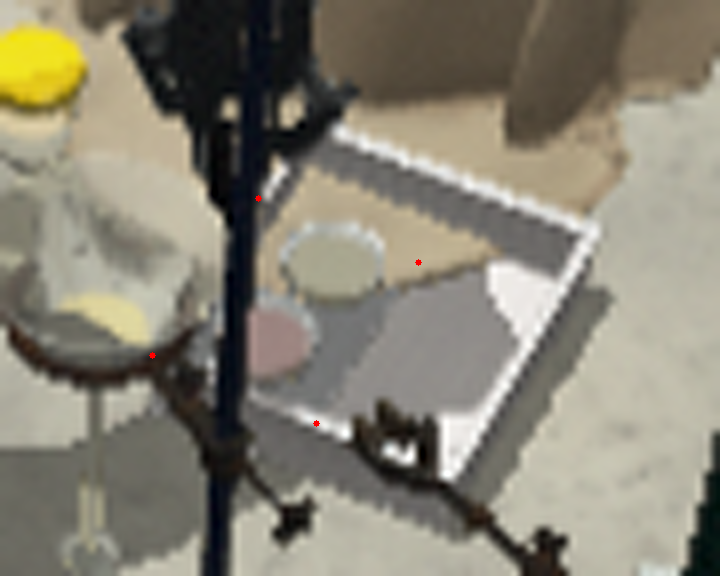

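View pics/t14.png

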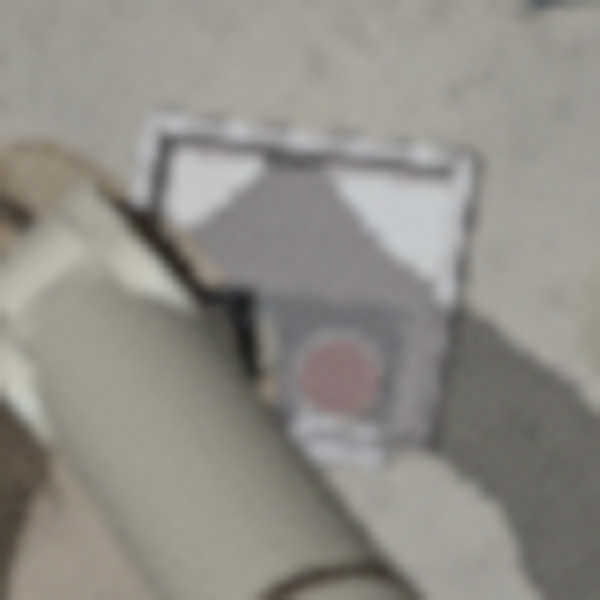

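arm_command(
  series=[
    {"grip": 5,"offset": [-4,0.6,0],"delta_rot": [0,0,0]},
    {"grip": 5,"offset": [-9,1.3,0],"delta_rot": [0,0,0]},
    {"grip": 5,"offset": [-14,2.1,0],"delta_rot": [0,0,0]},
    {"grip": 5,"offset": [-19,2.8,0],"delta_rot": [0,0,0]},
    {"grip": 5,"offset": [-24,3.5,0],"delta_rot": [0,0,0]},
    {"grip": 5,"offset": [-29,4.3,0],"delta_rot": [0,0,0]},
  ],
)

```text
time_s: 17.45
tool_pos: [486.4, 366.6, 88.8]
orientation: [[0.0, 0.989, -0.146], [0.0, -0.146, -0.989], [-1.0, 0.0, -0.0]]
contact_force: [0.7, -0.6, -4.1]
finger_gap: 17.1
```

```bash
python3 ov.py s15;  python3 v.py t15 top 205 150 75 75 8
```

```text
17.55 [485.6 367.   88.8] [ 0.17 -0.35 -4.2 ] [0.03 0.1  0.  ] 16.882908309074494 [[-0.0009, 0.9894, -0.145], [0.0, -0.145, -0.9894], [-1.0, -0.0009, 0.0001]]
```

View pics/s15.png

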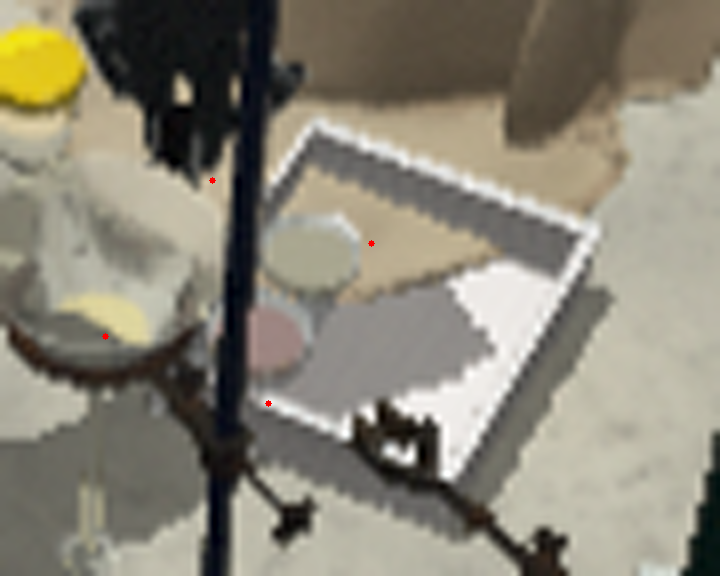

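View pics/t15.png

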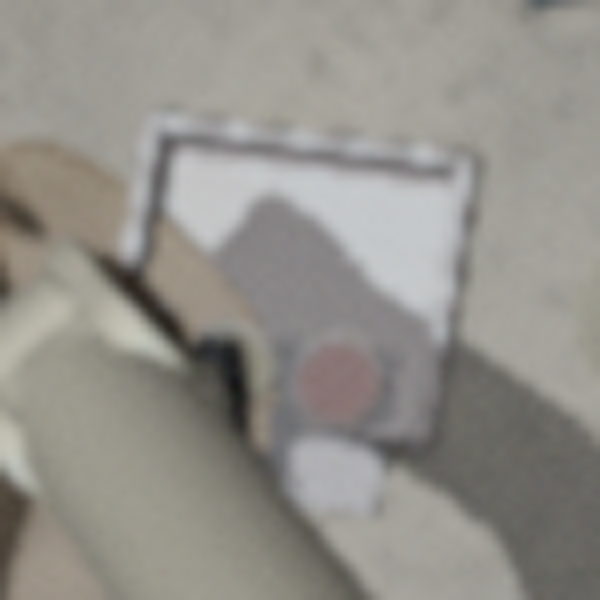

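arm_command(
  series=[
    {"grip": 5,"offset": [-4,0.6,0],"delta_rot": [0,0,0]},
    {"grip": 5,"offset": [-9,1.3,0],"delta_rot": [0,0,0]},
    {"grip": 5,"offset": [-14,2.1,0],"delta_rot": [0,0,0]},
    {"grip": 5,"offset": [-19,2.8,0],"delta_rot": [0,0,0]},
    {"grip": 5,"offset": [-24,3.5,0],"delta_rot": [0,0,0]},
    {"grip": 5,"offset": [-29,4.3,0],"delta_rot": [0,0,0]},
    {"grip": 5,"offset": [-34,5,0],"delta_rot": [0,0,0]},
    {"grip": 5,"offset": [-39,5.7,0],"delta_rot": [0,0,0]},
  ],
)

```text
time_s: 18.35
tool_pos: [447.2, 372.5, 88.9]
orientation: [[0.0, 0.989, -0.146], [0.0, -0.146, -0.989], [-1.0, -0.0, -0.0]]
contact_force: [-0.2, -0.1, -3.6]
finger_gap: 17.2
```

```bash
python3 ov.py s16;  python3 v.py t16 top 205 150 75 75 8
```

```text
18.45 [446.5 372.7  88.8] [-0.29 -0.01 -3.81] [0.02 0.2  0.01] 17.159992288474342 [[-0.0008, 0.9895, -0.1449], [0.0001, -0.1449, -0.9895], [-1.0, -0.0008, 0.0001]]
```

View pics/s16.png

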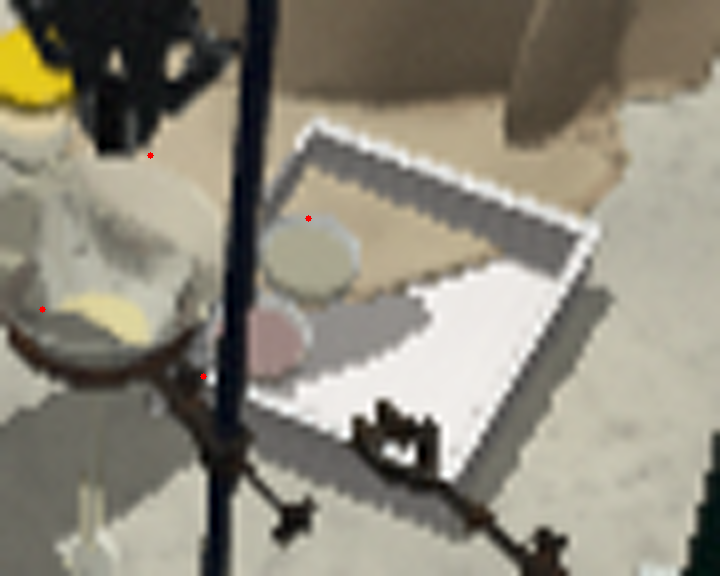

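View pics/t16.png

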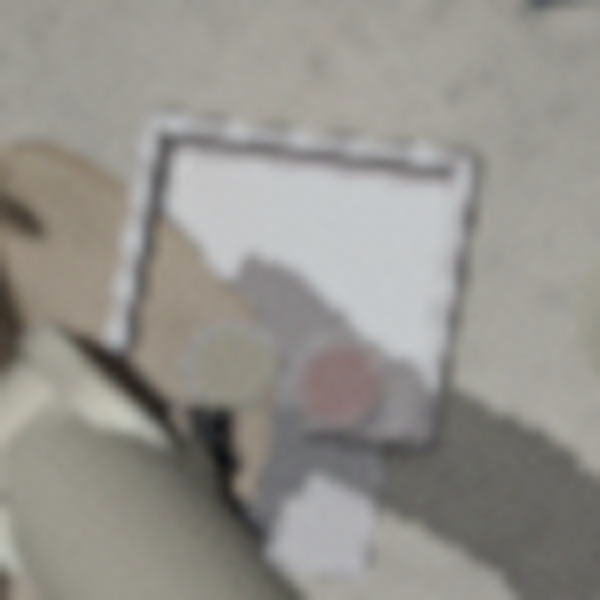

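```bash
python3 - <<'E'
from h import *
t=robot.grab_frame('top');s=robot.grab_frame('side')
for f in(s,t):
  print([(np.round(x['rect']).tolist(),round(x['score'],2)) for x in robot.recognise(f,'sample_cup')][:3])
cv2.imwrite('pics/s17.png',cv2.resize(s['pixels'][110:190,300:390],None,fx=7,fy=7,interpolation=2))
E
```

```text
[([321.0, 128.0, 336.0, 148.0], 0.58), ([360.0, 163.0, 364.0, 174.0], 0.4)]
[]
```

View pics/s17.png

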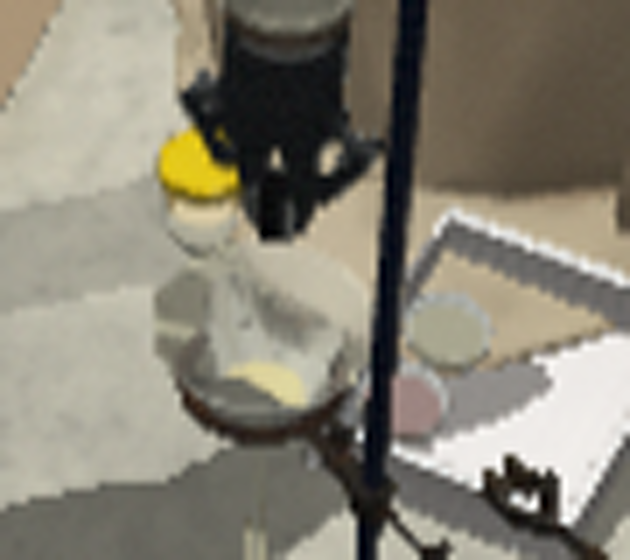

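arm_command(
  series=[
    {"grip": 5,"offset": [-4,0.6,0],"delta_rot": [0,0,0]},
    {"grip": 5,"offset": [-9,1.3,0],"delta_rot": [0,0,0]},
    {"grip": 5,"offset": [-14,2.1,0],"delta_rot": [0,0,0]},
    {"grip": 5,"offset": [-19,2.8,0],"delta_rot": [0,0,0]},
    {"grip": 5,"offset": [-23,3.4,0],"delta_rot": [0,0,0]},
    {"grip": 5,"offset": [-26,3.8,0],"delta_rot": [0,0,0]},
    {"grip": 5,"offset": [-26,3.8,0],"delta_rot": [0,0,0]},
  ],
)

```text
time_s: 19.35
tool_pos: [421.1, 376.4, 88.9]
orientation: [[-0.0, 0.989, -0.145], [0.0, -0.145, -0.989], [-1.0, -0.0, -0.0]]
contact_force: [-0.6, -0.5, -2.2]
finger_gap: 16.9
```

```bash
python3 ov.py s18;  python3 v.py t18 top 205 150 75 75 8
```

```text
19.45 [421.9 376.2  88.9] [ 0.74 -0.05 -2.59] [-0.    0.12 -0.02] 17.63477760312724 [[0.0003, 0.9893, -0.1458], [0.0001, -0.1458, -0.9893], [-1.0, 0.0003, -0.0002]]
```

View pics/s18.png

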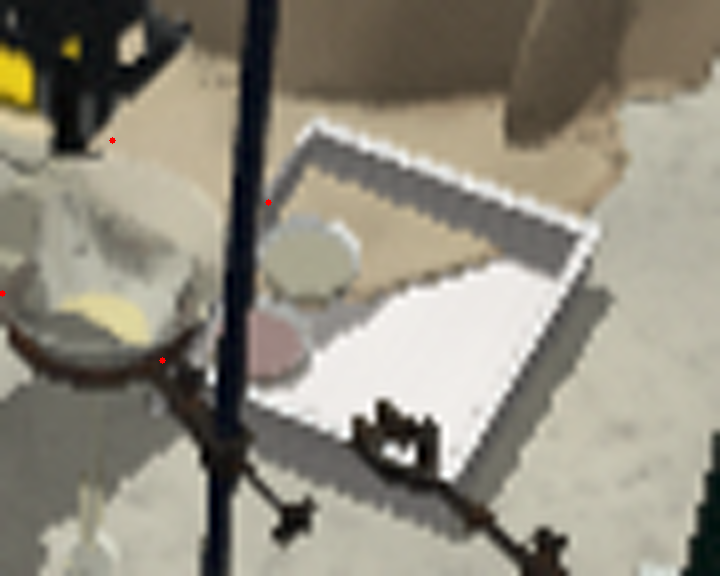

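View pics/t18.png

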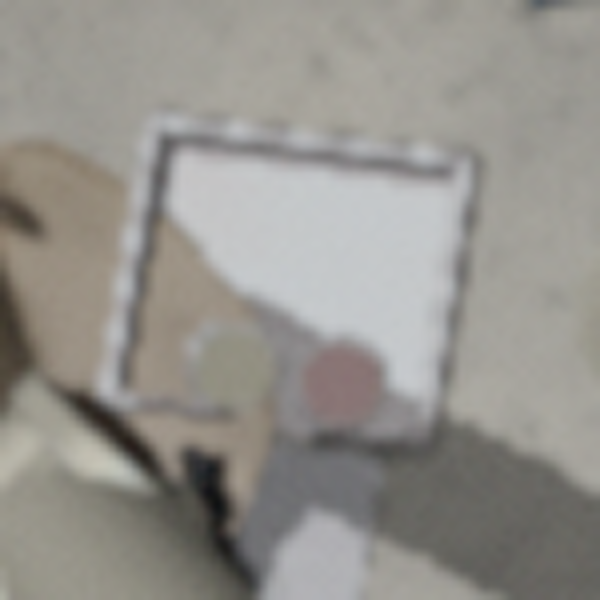

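arm_command(
  series=[
    {"grip": 5,"offset": [-1,-3,0],"delta_rot": [0,0,0]},
    {"grip": 5,"offset": [-4,-9,0],"delta_rot": [0,0,0]},
    {"grip": 5,"offset": [-8,-18,0],"delta_rot": [0,0,0]},
    {"grip": 5,"offset": [-13,-28,0],"delta_rot": [0,0,0]},
    {"grip": 5,"offset": [-18,-38,0],"delta_rot": [0,0,0]},
    {"grip": 5,"offset": [-22,-47,0],"delta_rot": [0,0,0]},
    {"grip": 5,"offset": [-24,-54,0],"delta_rot": [0,0,0]},
    {"grip": 5,"offset": [-25,-58,0],"delta_rot": [0,0,0]},
    {"grip": 5,"offset": [-25,-60,-1],"delta_rot": [0,0,0]},
    {"grip": 5,"offset": [-25,-60,-2.5],"delta_rot": [0,0,0]},
    {"grip": 5,"offset": [-25,-60,-4],"delta_rot": [0,0,0]},
    {"grip": 5,"offset": [-25,-60,-4.5],"delta_rot": [0,0,0]},
  ],
)

```text
time_s: 20.65
tool_pos: [396.7, 316.5, 84.1]
orientation: [[-0.0, 0.989, -0.146], [0.0, -0.146, -0.989], [-1.0, -0.0, -0.0]]
contact_force: [0.7, 0.7, -2.6]
finger_gap: 17.0
```

arm_command(
  series=[
    {"grip": 5,"offset": [0,0,-0.5],"delta_rot": [0,0,0]},
    {"grip": 5,"offset": [0,0,-1],"delta_rot": [0,0,0]},
    {"grip": 5,"offset": [0,0,-1.2],"delta_rot": [0,0,0]},
    {"grip": 5,"offset": [0,0,-1.2],"delta_rot": [0,0,0]},
  ],
)

```text
time_s: 21.05
tool_pos: [396.7, 316.3, 83.4]
orientation: [[0.0, 0.989, -0.146], [0.0, -0.146, -0.989], [-1.0, 0.0, -0.0]]
contact_force: [-2.4, -1.3, 3.1]
finger_gap: 17.2
```

arm_command(
  series=[
    {"grip": 20,"offset": [0,0,0],"delta_rot": [0,0,0]},
    {"grip": 24,"offset": [0,0,0],"delta_rot": [0,0,0]},
    {"grip": 35,"offset": [0,0,0],"delta_rot": [0,0,0]},
    {"grip": 60,"offset": [0,0,0],"delta_rot": [0,0,0]},
    {"grip": 75,"offset": [0,0,0],"delta_rot": [0,0,0]},
    {"grip": 75,"offset": [0,0,0],"delta_rot": [0,0,0]},
    {"grip": 75,"offset": [0,0,0],"delta_rot": [0,0,0]},
  ],
)

```text
time_s: 21.75
tool_pos: [396.8, 316.1, 83.1]
orientation: [[0.0, 0.989, -0.146], [0.0, -0.146, -0.989], [-1.0, 0.0, -0.0]]
contact_force: [-0.1, 0.2, 0.3]
finger_gap: 75.0
```

arm_command(
  series=[
    {"grip": 75,"offset": [0,0,5],"delta_rot": [0,0,0]},
    {"grip": 75,"offset": [0,0,15],"delta_rot": [0,0,0]},
    {"grip": 75,"offset": [0,0,30],"delta_rot": [0,0,0]},
    {"grip": 75,"offset": [0,0,50],"delta_rot": [0,0,0]},
    {"grip": 75,"offset": [0,0,70],"delta_rot": [0,0,0]},
    {"grip": 75,"offset": [0,0,90],"delta_rot": [0,0,0]},
    {"grip": 75,"offset": [0,0,110],"delta_rot": [0,0,0]},
    {"grip": 75,"offset": [0,0,130],"delta_rot": [0,0,0]},
    {"grip": 75,"offset": [0,-30,145],"delta_rot": [0,0,0]},
    {"grip": 75,"offset": [0,-70,150],"delta_rot": [0,0,0]},
    {"grip": 75,"offset": [0,-110,150],"delta_rot": [0,0,0]},
    {"grip": 75,"offset": [0,-140,150],"delta_rot": [0,0,0]},
  ],
)

```text
time_s: 22.95
tool_pos: [396.8, 173.9, 234.3]
orientation: [[0.002, 0.989, -0.147], [0.0, -0.147, -0.989], [-1.0, 0.001, -0.001]]
contact_force: [-0.6, -0.0, -0.2]
finger_gap: 75.0
```

```bash
python3 v.py s20 side 290 90 130 110 6;  python3 v.py t20 top 190 140 100 110 6
python3 - <<'E'
from h import *
t=robot.grab_frame('top');s=robot.grab_frame('side')
for f in(s,t):
  for q in('shovel','dish_0','tray','sample_cup','amber_bottle','filter_tin'): print(q,[(np.round(x['rect']).tolist(),round(x['score'],2)) for x in robot.recognise(f,q)][:3])
E
```

```text
23.0 [396.7 169.  233.9] [-0.46 -3.87 -1.5 ] [-0.25  0.06 -0.03] 74.97133490329448 [[0.0003, 0.9884, -0.1519], [-0.0025, -0.1519, -0.9884], [-1.0, 0.0006, 0.0025]]
23.05 [397.  171.7 234. ] [ 0.27 -0.33 -0.06] [ 0.02 -0.   -0.01] 74.84635271665059 [[0.0008, 0.9884, -0.1522], [-0.0011, -0.1522, -0.9884], [-1.0, 0.001, 0.001]]
shovel [([316.0, 165.0, 337.0, 177.0], 0.61)]
dish_0 [([360.0, 154.0, 367.0, 163.0], 0.54), ([206.0, 316.0, 222.0, 330.0], 0.48)]
tray [([350.0, 140.0, 401.0, 193.0], 0.75)]
sample_cup []
amber_bottle [([357.0, 232.0, 373.0, 258.0], 0.73)]
filter_tin [([245.0, 300.0, 261.0, 310.0], 0.52)]
shovel [([234.0, 210.0, 248.0, 232.0], 0.63)]
dish_0 [([229.0, 190.0, 242.0, 204.0], 0.68)]
tray [([216.0, 163.0, 267.0, 207.0], 0.79)]
sample_cup [([220.0, 164.0, 266.0, 206.0], 0.54), ([217.0, 227.0, 229.0, 236.0], 0.41), ([238.0, 210.0, 249.0, 234.0], 0.34)]
amber_bottle [([219.0, 164.0, 266.0, 207.0], 0.59), ([322.0, 156.0, 336.0, 172.0], 0.52)]
filter_tin [([396.0, 218.0, 418.0, 231.0], 0.44)]
```

View pics/s20.png

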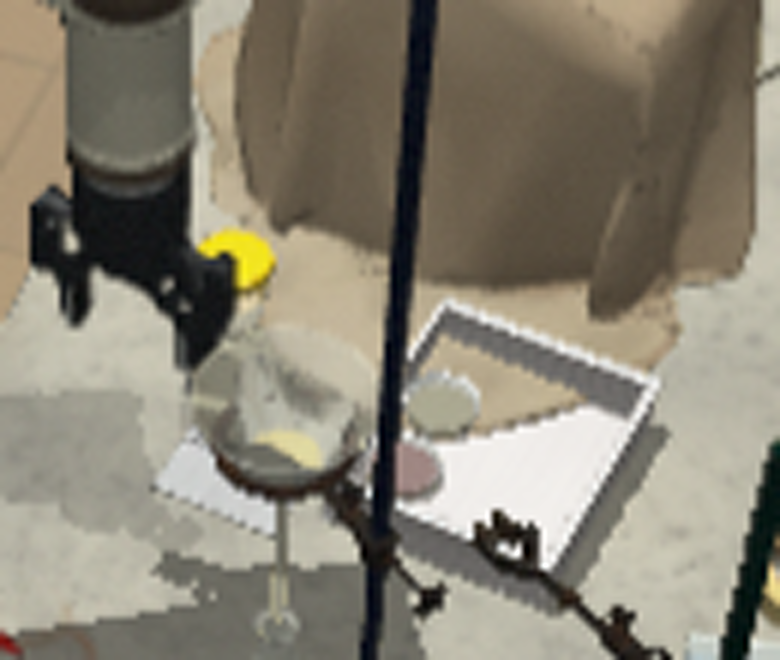

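View pics/t20.png

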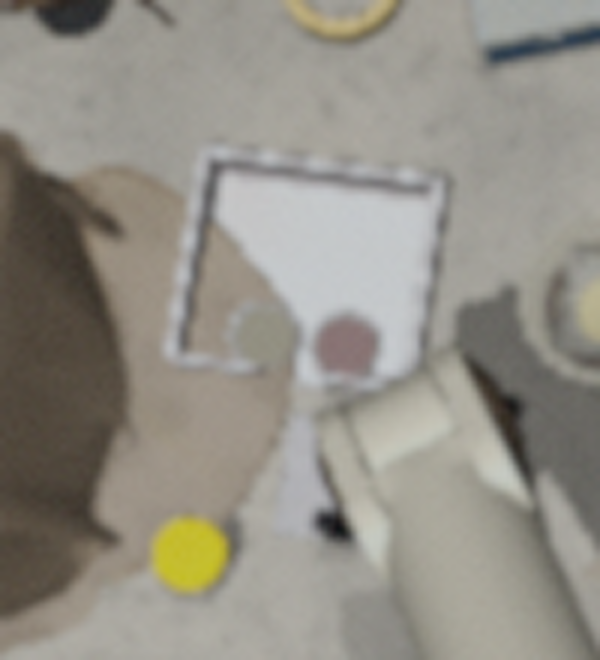

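arm_command(
  series=[
    {"grip": 75,"offset": [-4,-20,0],"delta_rot": [0,0,0]},
    {"grip": 75,"offset": [-10,-50,0],"delta_rot": [0,0,0]},
    {"grip": 75,"offset": [-18,-90,0],"delta_rot": [0,0,0]},
    {"grip": 75,"offset": [-24,-130,0],"delta_rot": [0,0,0]},
    {"grip": 75,"offset": [-26,-160,0],"delta_rot": [0,0,0]},
    {"grip": 75,"offset": [-26,-175,0],"delta_rot": [0,0,0]},
    {"grip": 75,"offset": [-26,-175,0],"delta_rot": [0,0,0]},
  ],
)

```text
time_s: 24.45
tool_pos: [370.6, -0.9, 233.2]
orientation: [[0.0, 0.989, -0.15], [-0.0, -0.15, -0.989], [-1.0, 0.0, 0.0]]
contact_force: [0.8, -0.1, -0.1]
finger_gap: 74.6
```

```bash
python3 v.py s21 side 300 110 110 90 7;  python3 v.py t21 top 200 150 80 95 7
```

```text
24.5 [370.8   0.6 233.2] [0.6  0.19 0.3 ] [-0.02 -0.    0.04] 75.0051236101206 [[0.0004, 0.9889, -0.1485], [0.0004, -0.1485, -0.9889], [-1.0, 0.0003, -0.0004]]
24.55 [370.9   1.5 233.2] [ 0.45  0.19 -0.21] [ 0.06 -0.01 -0.03] 74.93938360481143 [[0.0003, 0.9892, -0.1466], [0.0004, -0.1466, -0.9892], [-1.0, 0.0002, -0.0005]]
```

View pics/s21.png

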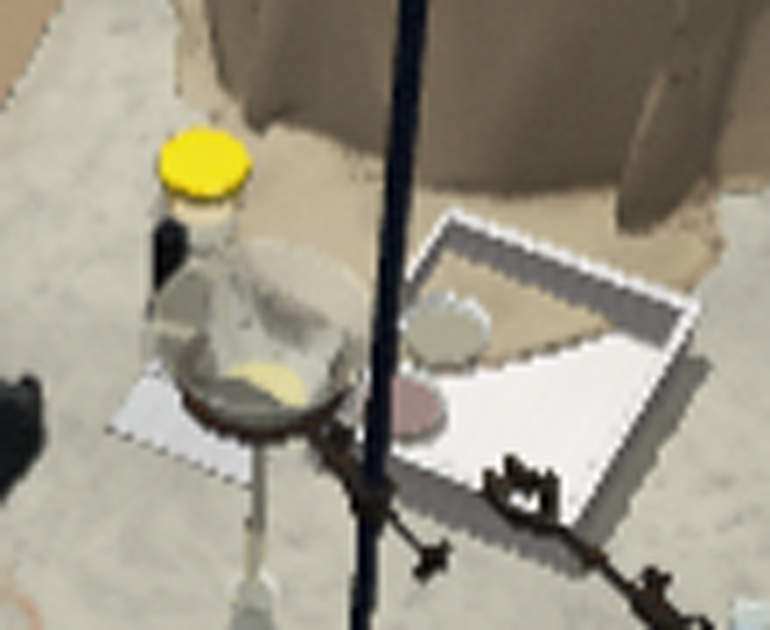

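View pics/t21.png

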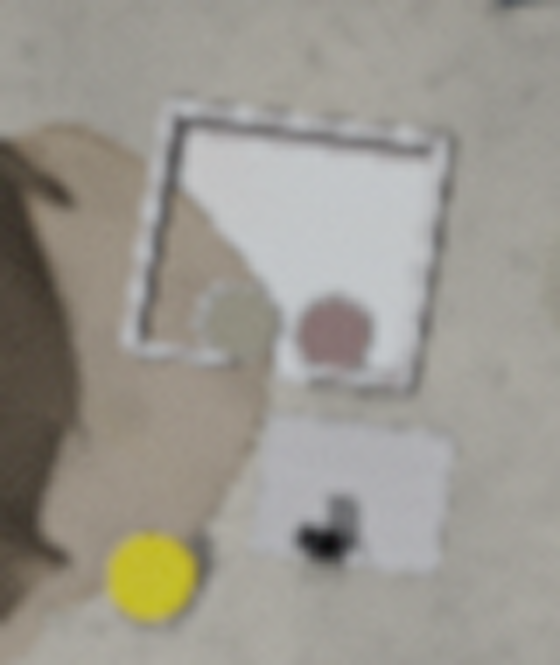

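Both dishes lie in the tray at top crop (240,320) and (335,332). The empty shovel stands upright with a clear gap below the wall, its blade spanning (250–450, 415–570), and the sample cup has not moved. I'm handing the job in.

```bash
python3 - <<'E'
from h import *
t=robot.grab_frame('top');s=robot.grab_frame('side')
S=lambda x,y:(300+x/7-.43,110+y/7-.43);T=lambda x,y:(200+x/7-.43,150+y/7-.43)
print(tri([(s,S(447,335)),(t,T(238,322))]));print(atz(t,T(335,332),19))
print('blade c',np.mean([atz(t,T(*p),3) for p in((268,412),(452,437),(435,572),(248,548))],axis=0))
print(robot.job_done())
E
```

```text
(array([558.69153773, 391.32731285,  11.32056637]), [np.float64(0.6917171871868077), np.float64(0.6917171871869577)])
[550.34134087 321.77986644  19.        ]
blade c [439.22767192 311.69944262   3.        ]
the job is handed in; nothing more can be done
None
```

I carried the shovel to the tray with both dishes on it and scraped them off under the split wall. I then set the empty shovel down on the worktop and handed the job in at about 25 s of the 67 s allowed. The hand-in gives no verdict, so the result rests on my own checks.

**How it went:**
- I pinched the grip across its 18 mm faces. The carry crossed nearer to the robot, at x ≈ 365 mm, with the blade about 155 mm above the worktop.
- I lowered the blade until its underside was about 5 mm above the worktop, just over the tray floor, and drew it straight out. No side force showed.
- The load on the wrist fell from about 3.8 N to 2.4 N as the dishes came off. That matches the shovel alone.

**Last checks:**
- **Dishes:** both look flat in the tray, just behind the scraper wall. Triangulating the pale dish gave its height as 11 mm, about mid-dish for one lying on the tray floor. I judged the pink dish flat by eye only, because the stand's rod partly hides it in the side view.
- **Shovel:** it stands upright, and its centre measures about 170 mm from the tray's centre, with a visible gap to the tray.
- **Bystanders:** the sample cup looks unmoved in both views, and the detections of the bottle and tin stayed within a few pixels of where they started.
- **Detector disagreement:** in its last run the detector missed the sample cup in the side view. In the top view it also labelled the tray as the cup and the bottle. I relied on the pictures there.

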